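Close the sample chamber's cover crosswise

ROBOT

A 7-joint arm with a two-finger parallel gripper is mounted at the origin on a cart in front of the work surface, level with it; the furniture and walls round the work are solid. World frame = base frame: x ahead of the robot, y to its left, z up, the work surface at z = 0. Lengths are in m, angles in rad, forces in N, time in s.
With the tool pointing down it reaches from about 0.4 to 0.85 m from the base axis. Payload 10.4 kg.
Tool frame: the origin (TCP) lies between the finger pads; the fingertips stand tip_extent ahead of it and the grasp point (between the pads) lies 2 mm behind it (tip_extent is the distance from the TCP to the fingertips, in m); z points along the fingers, y is the direction in which the jaws open and shut (so a half turn about z gives the same grasp; the last joint's range is limited). The gripper opens to 87 mm and grips with 3 to 60 N. Pads are 19 mm wide; open, the fingers measure 117 mm over their backs; the gripper's body (75 mm by 190 mm) begins 51 mm behind the grasp point.
Start: joints at [1.295, 0.332, -0.065, 1.46, 0.022, 1.35, -0.088], TCP at [0.156, -0.605, 0.24] pointing down, gripper open.
Joint ranges: [-2.6, 2.6], [-0.5, 2.12], [-1.47, 1.34], [0.16, 2.42], [-1.27, 4.41], [0.06, 2.06], [-2.6, 2.6]. Speed limits (rad/s): [2.22, 2.22, 2.79, 2.79, 3.14, 3.14, 3.14].

INTERFACE

Orientations are given as a unit quaternion [x, y, z, w].
In Python, from bench import read_state, camera, camera_params, close_job, tip_extent gives the robot as it stands. The module is installed in compiled form; this text tells all that it offers.
- The arm moves only by the tool send_rows, never from a script. Its argument "steps" is a list of rows, each a list of 7 numbers: the turn, a rotation vector about the tool's x, y, z in degrees, then the shift along the tool's x, y, z in m, then the gripper's target within -1 to 1 (shut at 1, half-way at 0, fully open at -1). In form: [[ax, ay, az, x, y, z, jaw], ...]. A call has exactly 10 rows; each row shifts and turns the pose as measured when the row begins, along the tool's axes as they then stand; what a row does not reach is not made up. A row lasts 1/10 s, in which the tool goes at most 50 mm and 8.59 degrees, less where a joint would pass 70% of its speed; a pose out of reach is approached as far as the arm can. A call with a gripper value outside its range is refused whole. The fingers move at their own pace and stop on an object; "force" is the grip in N (left out, the last holds). Time passes only in rows, so rows that do not move let the fingers close, or fill a call up. It gives the time, the measured TCP pose, the force and the opening at its end, in the units of the state.
- read_state(): the state, without advancing time (a new reading comes with each control period).
- camera(name): name is "scene" or "side" or "wrist"; returns (picture, depth): 480x640x3 uint8, blue, green, red; 480x640 float32, m along the optical axis (not along the pixel's ray), 0 where there is no reading.
- camera_params(name): a dict with "camera_matrix" (3x3 intrinsics, pixels), "dist" ([k1, k2, p1, p2, k3] as OpenCV has them; the pictures are not rectified), "world_from_camera" (4x4, takes a point from camera to world coordinates). Camera axes: x right, y down, z forward; pixel columns grow to the right and rows downward; lengths in m; the calibration is good to about 2 mm. A picture is of the moment at which its call begins: read the wrist's pose just before it. camera_params takes no time and is no camera call; for the wrist camera it gives the pose at the moment of the call.
- close_job(): hands the job in, once; it reports no verdict.
The state is a dict: "time": time; "joint_positions": joint angles; "joint_vel": joint speeds; "joint_torque": joint torques, N m; "ee_pos": TCP position; "eef_rot": TCP orientation; "ft_force": force on the tool from outside, world axes, zero at the start; "torque": the same for the moment, N m; "width": finger opening in m.
Only numpy, scipy, OpenCV 4.12 (cv2) and the standard library are available. Lean on these libraries where they do the work, as an engineer would, in place of code of your own. Each camera call takes 0.05 s, during which the arm holds its last target.

TASK

The window cover of the small vacuum sample chamber is only half fastened: two diagonally opposite wing screws are about half-way down and the other two are still loose. Turning no screw more than about a sixth of a turn clockwise at a time, so that the cover never tips visibly to one side, first bring the two loose screws down level with the other two, then tighten all four fully home, both screws of one diagonal before those of the other. Do not shift the loupe, the dish or the tape that stand around it.

Things in the scene. Friction and masses are not known exactly. Their poses are not given: they have to be found in the camera images.
- chamber: Square grey-painted vacuum sample chamber, fixed to the worktop, 190 x 190 mm at its foot, body 180 x 180 x 36 mm. Origin at the middle of its underside, z up, x and y along its sides; a small round feedthrough sticks out of its +x side; eight upright pins, 62 mm over the worktop at their tops, guide the cover's edges. Its yaw varies from -0.8 to 1.5.
- cover: Steel cover plate, 156x156x10 mm, with a round window; origin mid-underside, z its normal. Springs push it up against the four screws, so the screws that are furthest down decide how it lies. Underside 39 mm over the worktop when closed. Tipped 0.040 rad (2.3 degrees) the window cracks: one screw 1.36 rad ahead of its diagonal partner.
- screw_1 (a joint): Turn of the wing screw at the chamber's (+60, +60) mm corner: 0 is loose, 2.0 rad is the stop, fully home; grows when turned clockwise as seen from above (tightening). Turns against a steady friction of about 0.12 N m plus the cover's springs (a few N) and stays where it is left. Diagonal partner: screw_3.
- screw_2 (a joint): The same for the screw at (+60, -60) mm. Diagonal partner: screw_4.
- screw_3 (a joint): The same for the screw at (-60, -60) mm. Diagonal partner: screw_1.
- screw_4 (a joint): The same for the screw at (-60, +60) mm. Diagonal partner: screw_2.
- screw_1_grip (a point): Middle of screw_1's black upright wing blade, on the screw axis: 70 mm long (point x), 11 mm thick (y; 15 mm at the end posts, 40 mm free between them), 28 mm high (14 above and below). z up. 93 mm over the worktop when loose, 83 home (sinks 5 mm per rad), 34 mm above the cover it presses on. Home, the blade points to the cover's middle.
- screw_2_grip (a point): The same for screw_2.
- screw_3_grip (a point): The same for screw_3.
- screw_4_grip (a point): The same for screw_4.
- loupe: Black standing loupe, 35 mm across, 39 mm high, loose, close beside the chamber; origin at the middle of its underside.
- dish: Turned aluminium dish with a lid, 63 mm across, 38 mm high, loose, close beside the chamber; origin at the middle of its underside.
- tape: Roll of brown tape, 92 mm across, 48 mm high, loose, near the front right corner of the worktop; origin at the middle of its underside. In front of it the enclosure's fixed upright post (30 mm square, full height) stands 335 mm ahead and 365 mm to the right of the robot's base axis: keep the arm clear of it.

How it is judged:
By the outcome, as a careful person would: the job done as asked, in the order asked, and still so for the second after the job is handed in, with the robot touching nothing.
It also fails if it takes over 72 s, if anything falls off the work surface, if the arm or the gripper's body presses on something with over 40 N, if the wrist force passes 120 N, or if a joint passes its speed limit or range.

## Working session

There is one attempt and no reset: what is moved stays moved. The work goes in short steps, Python scripts to look and compute and a tool call to move; the robot and the scene stay as the last step left them, time stands still between calls to the robot, and variables do not carry over. Pictures are saved under pics/ and viewed, and the job is handed in when it is done.

Besides the shell and the picture viewer there is one more tool, called after ">>>" in YAML: its name, and indented under it one key for each argument. send_rows: Moves the arm, as the interface text tells. Its arguments: {"type":"object","properties":{"steps":{"type":"array"},"force":{"type":"number"}},"required":["steps"]}

```bash
mkdir -p pics; cat > h.py <<'E'
import numpy as np, cv2
from bench import *
from scipy.spatial.transform import Rotation as R
def snap(n,f):
    p,d=camera(n); cv2.imwrite('pics/%s.png'%f,p); np.savez('pics/%s.npz'%f,p=p,d=d,**camera_params(n)); return p,d
def load(f):
    return np.load('pics/%s.npz'%f)
def pt(f,u,v,z=None):
    L=load(f);n=cv2.undistortPoints(np.array([[[u,v]]],float),L['camera_matrix'],L['dist'])[0,0]
    T=L['world_from_camera'];r=np.array([n[0],n[1],1])
    if z is None: s=L['d'][int(round(v)),int(round(u))]
    else: s=(z-T[2,3])/(T[:3,:3]@r)[2]
    return T[:3,:3]@(r*s)+T[:3,3]
def cloud(f):
    L=load(f);d=L['d'];v,u=np.mgrid[:480,:640]
    n=cv2.undistortPoints(np.stack([u,v],-1).reshape(-1,1,2).astype(float),L['camera_matrix'],L['dist'])[:,0]
    P=np.c_[n,np.ones(len(n))]*d.reshape(-1,1);T=L['world_from_camera']
    return (P@T[:3,:3].T+T[:3,3]).reshape(480,640,3)
E
python3 - <<'E'
from h import *
print(read_state(), tip_extent)
for n in('scene','side','wrist'):
    snap(n,n+'0'); print(n,camera_params(n)['world_from_camera'].round(3).tolist())
E
```

```text
{'time': 0.0, 'joint_positions': array([ 1.29543737,  0.33287749, -0.06472249,  1.46095197,  0.02154919,
        1.34993588, -0.08853643]), 'joint_vel': array([ 2.30366524e-04, -3.84102654e-04,  7.72386969e-05,  6.92572465e-04,
        3.92352796e-04,  1.42739834e-05, -7.43961773e-04]), 'joint_torque': array([-1.21675974e-03, -6.23253679e+01,  2.41070084e-02, -3.89884830e+01,
       -6.15785806e-02,  3.99017881e-02,  1.38790333e-04]), 'ee_pos': array([ 0.15622475, -0.60476462,  0.23874539]), 'eef_rot': array([ 9.92024788e-01,  1.26040757e-01, -1.00120986e-04, -7.33230449e-04]), 'ft_force': array([-0.70153875,  0.00196672, -0.31106158]), 'torque': array([0.01740713, 0.02169268, 0.01027101]), 'width': 0.08709924802090467} 0.017
scene [[0.972, -0.112, 0.208, 0.255], [-0.237, -0.439, 0.867, -1.209], [-0.006, -0.891, -0.453, 0.685], [0.0, 0.0, 0.0, 1.0]]
side [[0.778, 0.51, -0.367, 0.964], [0.629, -0.622, 0.468, -0.582], [0.01, -0.595, -0.804, 0.985], [0.0, 0.0, 0.0, 1.0]]
wrist [[0.249, -0.926, -0.283, 0.234], [-0.968, -0.239, -0.072, -0.584], [-0.001, 0.292, -0.956, 0.383], [0.0, 0.0, 0.0, 1.0]]
```

View pics/scene0.png

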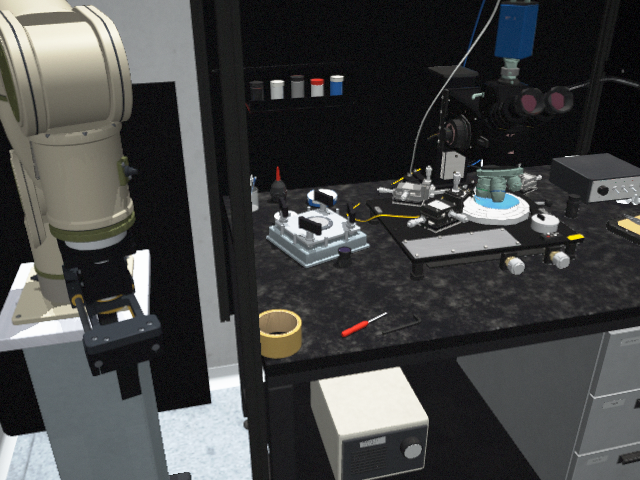

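View pics/side0.png

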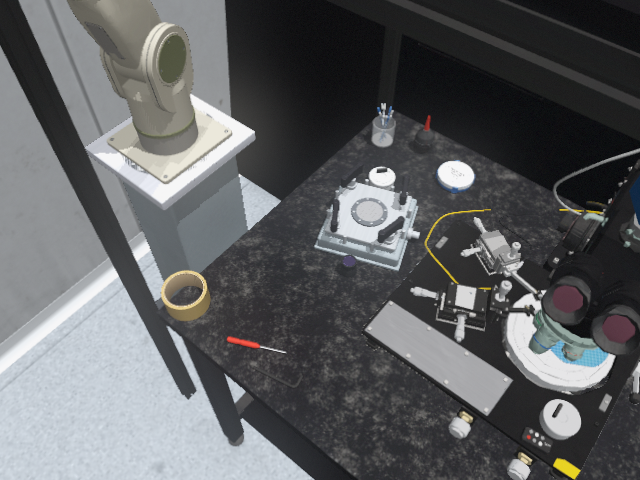

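```bash
python3 - <<'E'
from h import *
p=load('side0')['p']; cv2.imwrite('pics/c1.png',cv2.resize(p[140:280,290:450],None,fx=5,fy=4.3*5/4.3,interpolation=cv2.INTER_CUBIC)[:600])
C=cloud('side0')
for n,(u,v) in dict(tape=(186,278),loupe=(349,260),dish=(382,177),win=(369,212),feed=(414,234)).items(): print(n,C[v,u].round(3))
m=(abs(C[...,2]-.045)<.06)&(C[...,2]>.05)
P=C[140:280,290:450].reshape(-1,3); P=P[P[:,2]>.045]
print(np.histogram(P[:,2],bins=np.arange(.045,.12,.004)))
E
```

```text
tape [ 0.367 -0.274  0.029]
loupe [ 0.601 -0.033  0.039]
dish [0.512 0.213 0.027]
win [0.567 0.083 0.061]
feed [0.665 0.118 0.028]
(array([  66,  569, 1875, 1557,  637,  101,   25,   29,   53,   68,   73,
         81,   78,  143,  291,  221,   31,    0]), array([0.045, 0.049, 0.053, 0.057, 0.061, 0.065, 0.069, 0.073, 0.077,
       0.081, 0.085, 0.089, 0.093, 0.097, 0.101, 0.105, 0.109, 0.113,
       0.117]))
```

View pics/c1.png

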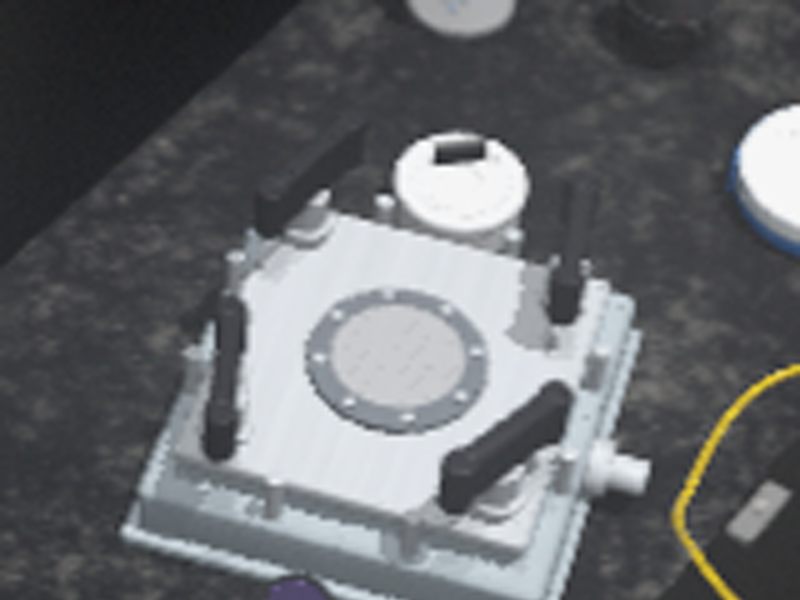

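View pics/wrist0.png

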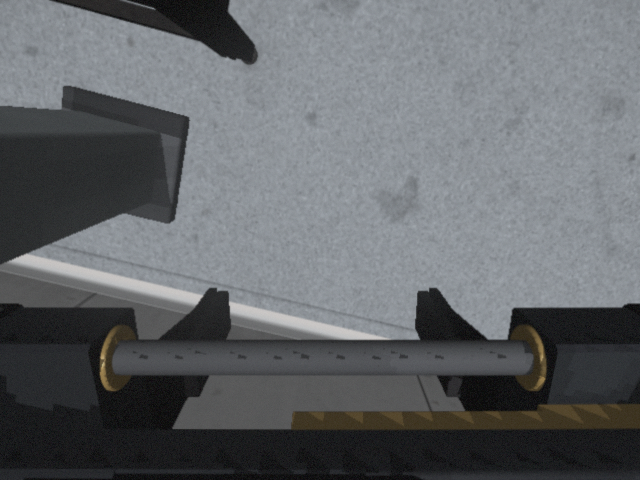

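```bash
cat >> h.py <<'E'
def az(): # tool x azimuth deg
    Q=R.from_quat(read_state()['eef_rot']).as_matrix(); return np.degrees(np.arctan2(Q[1,0],Q[0,0]))
def plan(wps,jaw=-1,gain=1.0,start=None):
    """wps: list of (x,y,z,azdeg of tool x, nrows). prints rows (tool down), ideal tracking"""
    s=read_state();p=s['ee_pos'] if start is None else np.array(start[:3]);a=az() if start is None else start[3];out=[]
    for x,y,z,b,n in wps:
        t=np.array([x,y,z]);d=(t-p)/n;da=(b-a)/n
        for i in range(n):
            th=np.radians(a);ex=np.array([np.cos(th),np.sin(th),0]);ey=np.array([np.sin(th),-np.cos(th),0])
            out.append([0,0,round(-da,2),round(float(ex@d),4),round(float(ey@d),4),round(-d[2],4),jaw]);p=p+d;a+=da
    for i in range(0,len(out),10): print(str(out[i:i+10]).replace(' ',''))
E
python3 - <<'E'
from h import *
a=np.radians(-75.5);print(az())
plan([(.345*np.cos(a),.345*np.sin(a),.30,az()+80,10)])
C=cloud('side0');P=C[140:280,290:450].reshape(-1,3);I=load('side0')['p'][140:280,290:450].reshape(-1,3).max(1)
B=P[(P[:,2]>.078)&(P[:,2]<.115)&(I<70)]
B=B[np.hypot(B[:,0]-.567,B[:,1]-.083)<.14]
_,lab,c=cv2.kmeans(B[:,:2].astype(np.float32),4,None,(3,100,1e-5),10,cv2.KMEANS_PP_CENTERS)
for k in range(4):
    b=B[lab[:,0]==k];w,v=np.linalg.eigh(np.cov(b[:,:2].T));print(len(b),b.mean(0).round(4),np.degrees(np.arctan2(v[1,1],v[0,1])).round(1),np.percentile(b[:,2],95).round(4),np.sqrt(w).round(4))
print(c.mean(0))
m=(P[:,2]>.05)&(P[:,2]<.066)&(I>150)&(np.hypot(P[:,0]-.567,P[:,1]-.083)<.13)
r=cv2.minAreaRect(P[m][:,:2].astype(np.float32)*1000);print(r)
E
```

```text
14.485545113854782
[[0,0,np.float64(-8.0),0.0,-0.028,np.float64(-0.0061),-1],[0,0,np.float64(-8.0),0.0039,-0.0277,np.float64(-0.0061),-1],[0,0,np.float64(-8.0),0.0077,-0.0269,np.float64(-0.0061),-1],[0,0,np.float64(-8.0),0.0114,-0.0256,np.float64(-0.0061),-1],[0,0,np.float64(-8.0),0.0148,-0.0237,np.float64(-0.0061),-1],[0,0,np.float64(-8.0),0.018,-0.0214,np.float64(-0.0061),-1],[0,0,np.float64(-8.0),0.0208,-0.0187,np.float64(-0.0061),-1],[0,0,np.float64(-8.0),0.0232,-0.0156,np.float64(-0.0061),-1],[0,0,np.float64(-8.0),0.0251,-0.0123,np.float64(-0.0061),-1],[0,0,np.float64(-8.0),0.0266,-0.0086,np.float64(-0.0061),-1]]
141 [0.6449 0.0422 0.0951] 77.7 0.1049 [0.002  0.0209]
176 [0.4914 0.1173 0.0968] 86.3 0.1075 [0.0032 0.0219]
50 [0.6075 0.1459 0.0922] 120.2 0.1011 [0.0037 0.0232]
49 [ 0.5388 -0.0076  0.0934] 126.0 0.101 [0.0039 0.0233]
[0.57063097 0.07443411]
((565.7115478515625, 86.78186798095703), (173.4208984375, 174.2449951171875), 19.690053939819336)
```

>>> send_rows:
  steps:
    - [0, 0, -8, 0, -0.028, -0.006, -1]
    - [0, 0, -8, 0.004, -0.028, -0.006, -1]
    - [0, 0, -8, 0.008, -0.027, -0.006, -1]
    - [0, 0, -8, 0.0114, -0.0256, -0.006, -1]
    - [0, 0, -8, 0.0148, -0.0237, -0.006, -1]
    - [0, 0, -8, 0.018, -0.0214, -0.006, -1]
    - [0, 0, -8, 0.021, -0.0187, -0.006, -1]
    - [0, 0, -8, 0.0232, -0.0156, -0.006, -1]
    - [0, 0, -8, 0.025, -0.0123, -0.006, -1]
    - [0, 0, -8, 0.0266, -0.0086, -0.006, -1]

```text
time: 1.15
ee_pos: [0.078, -0.3249, 0.297]
eef_rot: [0.659, 0.752, 0.002, -0.004]
ft_force: [0.6, 0.8, 0.3]
width: 0.0866
```

```bash
sed -i 's/round(-da,2)/float(round(-da,2))/;s/round(-d\[2\],4)/float(round(-d[2],4))/' h.py; python3 - <<'E'
from h import *
s=read_state();print(s['ee_pos'],az(),s['joint_positions'].round(2),np.hypot(*s['ee_pos'][:2]),s['ft_force'])
E
```

```text
[ 0.07801205 -0.32486261  0.29698783] 97.55569165460383 [ 1.34 -0.34 -0.11  2.01 -0.04  1.48  1.37] 0.33409817953375065 [0.63356579 0.81858821 0.28261911]
```

>>> send_rows:
  steps:
    - [0, 0, -7.6, 0.0075, 0.0437, 0, -1]
    - [0, 0, -7.6, 0.0075, 0.0437, 0, -1]
    - [0, 0, -7.6, 0.0075, 0.0437, 0, -1]
    - [0, 0, -7.6, 0.0075, 0.0437, 0, -1]
    - [0, 0, -7.6, 0.0075, 0.0437, 0, -1]
    - [0, 0, -7.6, 0.0075, 0.0437, 0, -1]
    - [0, 0, -7.6, 0.0075, 0.0437, 0, -1]
    - [0, 0, -7.6, 0.0075, 0.0437, 0, -1]
    - [0, 0, -7.6, 0.0075, 0.0437, 0, -1]
    - [0, 0, -7.6, 0.0075, 0.0437, 0, -1]

```text
time: 2.15
ee_pos: [0.3315, 0.0135, 0.2986]
eef_rot: [0.033, 0.999, 0.002, -0.0]
ft_force: [0.7, -0.6, 0.3]
width: 0.087
```

```bash
python3 - <<'E'
from h import *
s=read_state();print(s['ee_pos'],az(),s['joint_positions'].round(2),np.hypot(*s['ee_pos'][:2]),s['ft_force'])
plan([(.55,.075,.33,180,10)])
E
```

```text
[0.33147608 0.01352837 0.29863353] 176.1837956992339 [ 0.76 -0.42 -0.67  1.99 -0.26  1.49  1.66] 0.3317520289919744 [ 0.67846734 -0.59343601  0.25475524]
[[0,0,-0.38,-0.0214,0.0076,-0.0031,-1],[0,0,-0.38,-0.0214,0.0074,-0.0031,-1],[0,0,-0.38,-0.0215,0.0073,-0.0031,-1],[0,0,-0.38,-0.0215,0.0072,-0.0031,-1],[0,0,-0.38,-0.0216,0.007,-0.0031,-1],[0,0,-0.38,-0.0216,0.0069,-0.0031,-1],[0,0,-0.38,-0.0217,0.0067,-0.0031,-1],[0,0,-0.38,-0.0217,0.0066,-0.0031,-1],[0,0,-0.38,-0.0218,0.0064,-0.0031,-1],[0,0,-0.38,-0.0218,0.0063,-0.0031,-1]]
```

```bash
python3 - <<'E'
from h import *
plan([(.57,.03,.34,95,10)])
E
```

```text
[[0,0,8.12,-0.0237,0.0032,-0.0041,-1],[0,0,8.12,-0.023,0.0065,-0.0041,-1],[0,0,8.12,-0.0218,0.0097,-0.0041,-1],[0,0,8.12,-0.0202,0.0127,-0.0041,-1],[0,0,8.12,-0.0183,0.0154,-0.0041,-1],[0,0,8.12,-0.0159,0.0179,-0.0041,-1],[0,0,8.12,-0.0132,0.0199,-0.0041,-1],[0,0,8.12,-0.0103,0.0216,-0.0041,-1],[0,0,8.12,-0.0071,0.0228,-0.0041,-1],[0,0,8.12,-0.0038,0.0236,-0.0041,-1]]
```

>>> send_rows:
  steps:
    - [0, 0, 8.1, -0.0237, 0.0032, -0.004, -1]
    - [0, 0, 8.1, -0.023, 0.0065, -0.004, -1]
    - [0, 0, 8.1, -0.0218, 0.0097, -0.004, -1]
    - [0, 0, 8.1, -0.0202, 0.0127, -0.004, -1]
    - [0, 0, 8.1, -0.0183, 0.0154, -0.004, -1]
    - [0, 0, 8.1, -0.0159, 0.0179, -0.004, -1]
    - [0, 0, 8.1, -0.0132, 0.0199, -0.004, -1]
    - [0, 0, 8.1, -0.0103, 0.0216, -0.004, -1]
    - [0, 0, 8.1, -0.0071, 0.0228, -0.004, -1]
    - [0, 0, 8.1, -0.0038, 0.0236, -0.004, -1]

```text
time: 3.15
ee_pos: [0.5754, 0.0375, 0.3397]
eef_rot: [0.685, 0.728, 0.0, 0.001]
ft_force: [-1.0, 0.6, 0.6]
width: 0.0874
```

```bash
python3 - <<'E'
from h import *
s=read_state();print(s['ee_pos'],az(),s['joint_positions'].round(2),abs(s['joint_vel']).max())
snap('wrist','w1')
E
```

```text
[0.57536066 0.03745452 0.33972792] 93.47961060185443 [ 0.65  0.34 -1.02  1.39  0.29  1.57 -0.29] 1.6656420727355006
```

View pics/w1.png

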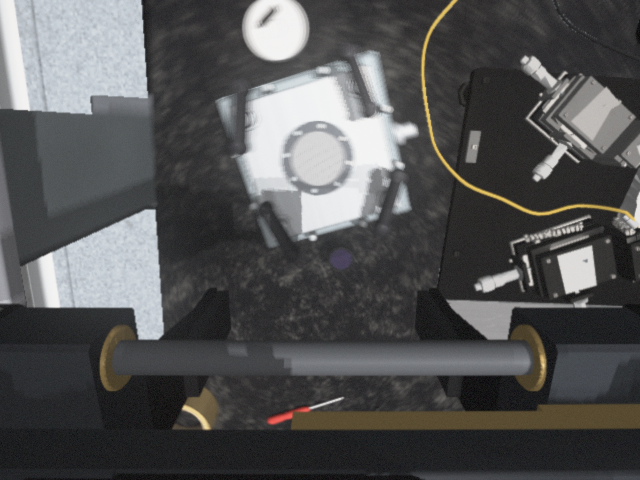

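```bash
cat > blades.py <<'E'
from h import *
def blades(f,zc=(.088,.093,.088,.093),show=True):
    C=cloud(f);p=load(f)['p'];I=p.max(2)
    m=(C[...,2]>.08)&(C[...,2]<.116)&(I<75)&(np.hypot(C[...,0]-.5706,C[...,1]-.075)<.14)
    n,lab,st,ce=cv2.connectedComponentsWithStats(m.astype(np.uint8))
    out=[]
    for k in range(1,n):
        if st[k,4]<60: continue
        b=C[lab==k];ztop=np.percentile(b[:,2],90)
        t=b[b[:,2]>ztop-.006]
        r=cv2.minAreaRect(t[:,:2].astype(np.float32)*1000)
        pts=cv2.boxPoints(r);e=[pts[1]-pts[0],pts[2]-pts[1]];L=max(e,key=np.linalg.norm)
        print(len(b),ce[k].round(0),np.array(r[0]).round(1),np.array(r[1]).round(1),'az %.1f'%(np.degrees(np.arctan2(L[1],L[0]))%180),'ztop %.4f'%ztop)
        out.append((r[0]))
    return out
E
python3 - <<'E'
from blades import *
s=read_state();print(s['ee_pos'],az(),abs(s['joint_vel']).max())
snap('wrist','w2');blades('w2')
s=read_state();print(s['ee_pos'],az(),abs(s['joint_vel']).max())
snap('wrist','w3');o=blades('w3')
p=load('w3')['p'];cv2.imwrite('pics/c3.png',cv2.resize(p[0:280,180:460],(600,600),interpolation=cv2.INTER_CUBIC))
E
```

```text
[0.57778014 0.03706938 0.33921987] 92.77307396322759 0.32308419225897683
219 [344.  77.] [591.2 163.4] [ 4.2 61.4] az 118.2 ztop 0.0994
727 [232. 118.] [483.8 123.5] [68.2 14.7] az 88.6 ztop 0.1063
541 [380. 205.] [634.8  53.5] [67.5 14.5] az 88.4 ztop 0.1051
931 [274. 233.] [526.8  11.1] [14.6 69.5] az 124.3 ztop 0.1017
[0.57616009 0.0376699  0.33918145] 93.54932770966312 0.195418397406704
243 [348.  79.] [592.5 163.4] [ 4.9 61.4] az 117.4 ztop 0.1001
702 [236. 118.] [484.9 123.9] [67.8 14.5] az 88.9 ztop 0.1065
550 [382. 205.] [636.7  52.3] [68.  14.3] az 84.2 ztop 0.1055
921 [276. 233.] [527.1  11.1] [14.3 69.1] az 123.6 ztop 0.1020
```

View pics/c3.png

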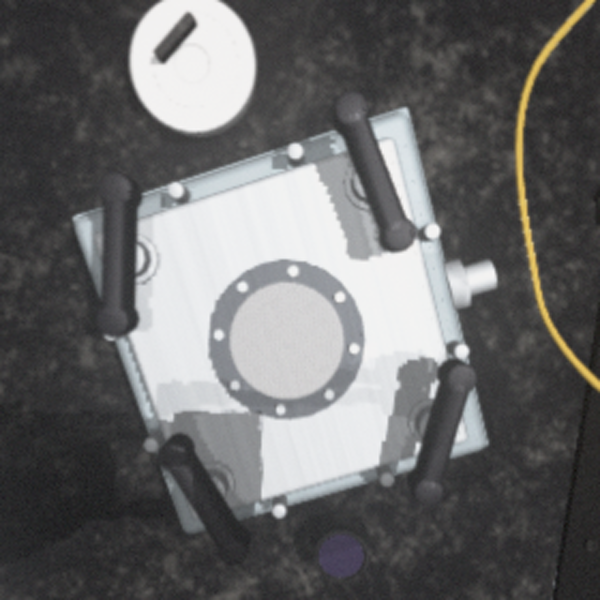

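```bash
sed -i 's/p,d=camera(n);/q=camera_params(n);p,d=camera(n);/;s/\*\*camera_params(n)/**q/' h.py; cat > sq.py <<'E'
from h import *
def sq(f,ends,off=(0,0),sc=1,it=3):
    turn={1:1.,2:.1,3:1.,4:0.}
    for _ in range(it):
        c={};A={}
        for k,(a,b) in ends.items():
            z=.107-.005*turn[k]
            P=[pt(f,off[0]+q[0]/sc,off[1]+q[1]/sc,z) for q in(a,b)]
            c[k]=(P[0]+P[1])[:2]/2;d=P[1]-P[0];A[k]=np.degrees(np.arctan2(d[1],d[0]));ln=np.linalg.norm(d)
        S={1:(1,1),2:(1,-1),3:(-1,-1),4:(-1,1)}
        ks=list(c);m=np.array([np.array(S[k])*.06 for k in ks]);w=np.array([c[k] for k in ks])
        M=m-m.mean(0);W=w-w.mean(0)
        yaw=np.arctan2((M[:,0]*W[:,1]-M[:,1]*W[:,0]).sum(),(M*W).sum())
        Rm=np.array([[np.cos(yaw),-np.sin(yaw)],[np.sin(yaw),np.cos(yaw)]])
        cen=w.mean(0)-Rm@m.mean(0)
        for k in ks:
            home=np.degrees(yaw)+(45 if k in(1,3) else -45)
            rem=(A[k]-home+20)%180-20;turn[k]=2-np.radians(rem)
    print('centre',cen.round(4),'yaw',np.degrees(yaw).round(2))
    for k in ks: print(k,'meas',c[k].round(4),'fit',(Rm@(np.array(S[k])*.06)+cen).round(4),'az %.1f'%(A[k]%180),'turn %.3f'%turn[k])
    return cen,yaw,turn
E
python3 - <<'E'
from sq import *
sq('w3',{4:((117,188),(112,320)),1:((352,107),(398,233)),2:((458,375),(429,490)),3:((180,450),(234,545))},(180,0),600/280)
s=read_state();print(s['ee_pos'],az(),abs(s['joint_vel']).max(),s['joint_positions'].round(2))
E
```

```text
centre [0.5623 0.0895] yaw 20.84
4 meas [0.4855 0.1232] fit [0.4849 0.1243] az 87.8 turn 0.046
1 meas [0.5965 0.1655] fit [0.597 0.167] az 116.6 turn 1.114
2 meas [0.638  0.0546] fit [0.6397 0.0548] az 82.5 turn 0.138
3 meas [0.5292 0.0149] fit [0.5276 0.0121] az 121.1 turn 1.035
[0.57488521 0.0381831  0.3394322 ] 93.92889992434903 0.07076422185437961 [ 0.65  0.34 -1.02  1.39  0.29  1.57 -0.28]
```

```bash
python3 - <<'E'
from h import *
plan([(.639,.0547,.15,82.5,8),(.639,.0547,.15,82.5,2)])
E
```

```text
[[0,0,1.43,0.0015,0.0081,0.0237,-1],[0,0,1.43,0.0017,0.0081,0.0237,-1],[0,0,1.43,0.0019,0.0081,0.0237,-1],[0,0,1.43,0.0021,0.008,0.0237,-1],[0,0,1.43,0.0023,0.0079,0.0237,-1],[0,0,1.43,0.0025,0.0079,0.0237,-1],[0,0,1.43,0.0027,0.0078,0.0237,-1],[0,0,1.43,0.0029,0.0078,0.0237,-1],[0,0,-0.0,-0.0,-0.0,-0.0,-1],[0,0,-0.0,-0.0,-0.0,-0.0,-1]]
```

>>> send_rows:
  steps:
    - [0, 0, 1.4, 0.0015, 0.0081, 0.0237, -1]
    - [0, 0, 1.4, 0.0017, 0.0081, 0.0237, -1]
    - [0, 0, 1.4, 0.0019, 0.008, 0.0237, -1]
    - [0, 0, 1.4, 0.0021, 0.008, 0.0237, -1]
    - [0, 0, 1.4, 0.0023, 0.008, 0.0237, -1]
    - [0, 0, 1.4, 0.0025, 0.008, 0.0237, -1]
    - [0, 0, 1.4, 0.0027, 0.0078, 0.0237, -1]
    - [0, 0, 1.4, 0.003, 0.0078, 0.0237, -1]
    - [0, 0, 0, 0, 0, 0, -1]
    - [0, 0, 0, 0, 0, 0, -1]

```text
time: 4.3
ee_pos: [0.6354, 0.0542, 0.1471]
eef_rot: [0.745, 0.667, 0.0, 0.003]
ft_force: [0.3, 0.9, 0.7]
width: 0.0869
```

```bash
python3 - <<'E'
from h import *
s=read_state();print(s['ee_pos'],az(),abs(s['joint_vel']).max(),s['joint_positions'].round(2))
snap('wrist','w4')
s=read_state();print(s['ee_pos'],az())
E
```

```text
[0.63539698 0.05417172 0.14706703] 83.73707392884194 0.022694010987358466 [ 0.48  0.58 -0.89  1.51  0.47  1.28 -0.57]
[0.63535644 0.05403728 0.14709917] 83.71469749635123
```

View pics/w4.png

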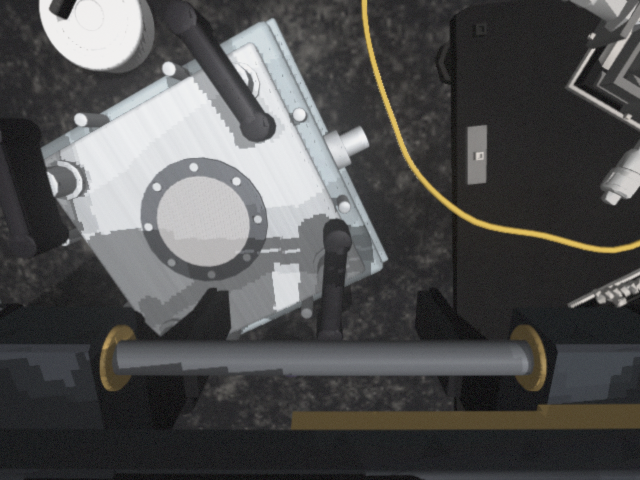

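```bash
python3 - <<'E'
from sq import *
sq('w4',{1:((182,14),(260,126)),4:((19,128),(21,248))})
a=pt('w4',338,236,.1063);print(a, a-35e-3*0)
a2=pt('w4',331,322,.1063);d=a-a2;print(a2,np.degrees(np.arctan2(d[1],d[0])))
u=np.radians(82.5);print(a[:2]-.0275*np.array([np.cos(u),np.sin(u)]))
plan([(.639,.0547,.097,82.5,4),(.639,.0547,.097,82.5,6)])
E
```

```text
centre [0.5698 0.0882] yaw 21.3
1 meas [0.6016 0.165 ] fit [0.604  0.1659] az 117.9 turn 1.099
4 meas [0.4945 0.1232] fit [0.4921 0.1223] az 71.6 turn 0.337
[0.64622344 0.08347319 0.1063    ] [0.64622344 0.08347319 0.1063    ]
[0.6377796  0.03610586 0.1063    ] 79.8924602870159
[0.64263397 0.05620846]
[[0,0,0.3,0.0003,0.0009,0.0125,-1],[0,0,0.3,0.0003,0.0009,0.0125,-1],[0,0,0.3,0.0003,0.0009,0.0125,-1],[0,0,0.3,0.0003,0.0009,0.0125,-1],[0,0,0.0,0.0,-0.0,0.0,-1],[0,0,0.0,0.0,-0.0,0.0,-1],[0,0,0.0,0.0,-0.0,0.0,-1],[0,0,0.0,0.0,-0.0,0.0,-1],[0,0,0.0,0.0,-0.0,0.0,-1],[0,0,0.0,0.0,-0.0,0.0,-1]]
```

>>> send_rows:
  steps:
    - [0, 0, 0.6, 0.0005, 0.0015, 0.0125, -1]
    - [0, 0, 0.6, 0.0005, 0.0015, 0.0125, -1]
    - [0, 0, 0.6, 0.0005, 0.0015, 0.0125, -1]
    - [0, 0, 0.6, 0.0005, 0.0015, 0.0125, -1]
    - [0, 0, 0, 0, 0, 0, -0.3]
    - [0, 0, 0, 0, 0, 0, 0.2]
    - [0, 0, 0, 0, 0, 0, 0.5]
    - [0, 0, 0, 0, 0, 0, 1]
    - [0, 0, 0, 0, 0, 0, 1]
    - [0, 0, 0, 0, 0, 0, 1]
  force: 20

```text
time: 5.35
ee_pos: [0.6432, 0.0548, 0.0969]
eef_rot: [0.759, 0.651, 0.002, 0.004]
ft_force: [-0.4, 0.5, -0.3]
width: 0.047
```

```bash
python3 - <<'E'
from h import *
s=read_state();print(s['ee_pos'],az(),s['width'],s['ft_force'],s['torque'],s['joint_positions'].round(2))
snap('wrist','w5')
E
```

```text
[0.64316643 0.05482232 0.09687446] 81.20035255855922 0.04702345652766057 [-0.35876569  0.49117366 -0.3064134 ] [-0.03704102 -0.07522355 -0.01810509] [ 0.45  0.63 -0.85  1.53  0.51  1.19 -0.64]
```

View pics/w5.png

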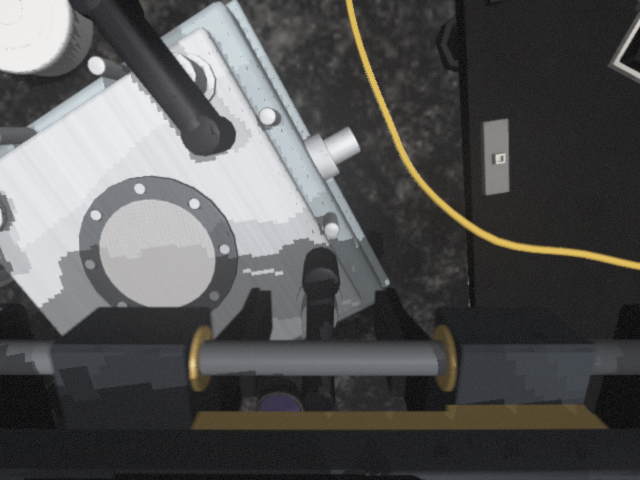

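>>> send_rows:
  steps:
    - [0, 0, 0, 0, 0, 0, 1]
    - [0, 0, 0, 0, 0, 0, 1]
    - [0, 0, 0, 0, 0, 0, 1]
    - [0, 0, 0, 0, 0, 0, 1]
    - [0, 0, 0, 0, 0, 0, 1]
    - [0, 0, 0, 0, 0, 0, 1]
    - [0, 0, 0, 0, 0, 0, 1]
    - [0, 0, 0, 0, 0, 0, 1]
    - [0, 0, 4, 0, 0, 0.0003, 1]
    - [0, 0, 7, 0, 0, 0.0006, 1]
  force: 45

```text
time: 6.4
ee_pos: [0.6425, 0.0551, 0.0968]
eef_rot: [0.819, 0.574, 0.002, 0.004]
ft_force: [1.8, -0.1, -1.7]
width: 0.0106
```

```bash
python3 - <<'E'
from h import *
s=read_state();print(s['ee_pos'],az(),s['width'],s['ft_force'],s['torque'],s['joint_positions'].round(2))
E
```

```text
[0.64248247 0.05506745 0.09675904] 70.0195885594989 0.010644148285246149 [ 1.81579963 -0.07775502 -1.69882615] [-0.14462785 -0.39601619  0.17333833] [ 0.43  0.62 -0.81  1.54  0.48  1.19 -0.82]
```

>>> send_rows:
  steps:
    - [0, 0, 7, 0, 0, 0.0006, 1]
    - [0, 0, 7, 0, 0, 0.0006, 1]
    - [0, 0, 7, 0, 0, 0.0006, 1]
    - [0, 0, 7, 0, 0, 0.0006, 1]
    - [0, 0, 7, 0, 0, 0.0006, 1]
    - [0, 0, 6, 0, 0, 0.0006, 1]
    - [0, 0, 0, 0, 0, 0, 1]
    - [0, 0, 0, 0, 0, 0, 1]
    - [0, 0, 0, 0, 0, 0, 0.1]
    - [0, 0, 0, 0, 0, 0, 0.1]

```text
time: 7.4
ee_pos: [0.6452, 0.0528, 0.0932]
eef_rot: [0.971, 0.238, 0.006, 0.005]
ft_force: [-0.1, 0.5, 0.0]
width: 0.0198
```

```bash
python3 - <<'E'
from h import *
s=read_state();print(s['ee_pos'],az(),s['width'],s['ft_force'],s['torque'],s['joint_positions'].round(2))
E
```

```text
[0.64522608 0.05280668 0.09321993] 27.586804308667116 0.019756250476022398 [-0.14113303  0.4823776   0.03815822] [-0.02582904  0.06982949 -0.02686794] [ 0.34  0.58 -0.67  1.54  0.39  1.15 -1.5 ]
```

```bash
python3 - <<'E'
from h import *
plan([(.644,.054,.145,27.6,3),(.4875,.124,.150,87,9),(.4875,.124,.097,87,4),(.4875,.124,.097,87,4)],jaw=.1)
E
```

```text
[[0,0,-0.0,-0.0002,-0.0005,-0.0173,0.1],[0,0,-0.0,-0.0002,-0.0005,-0.0173,0.1],[0,0,-0.0,-0.0002,-0.0005,-0.0173,0.1],[0,0,-6.6,-0.0118,-0.0149,-0.0006,0.1],[0,0,-6.6,-0.01,-0.0162,-0.0006,0.1],[0,0,-6.6,-0.0081,-0.0172,-0.0006,0.1],[0,0,-6.6,-0.006,-0.0181,-0.0006,0.1],[0,0,-6.6,-0.0039,-0.0186,-0.0006,0.1],[0,0,-6.6,-0.0018,-0.019,-0.0006,0.1],[0,0,-6.6,0.0004,-0.019,-0.0006,0.1]]
[[0,0,-6.6,0.0026,-0.0189,-0.0006,0.1],[0,0,-6.6,0.0048,-0.0184,-0.0006,0.1],[0,0,-0.0,0.0,0.0,0.0133,0.1],[0,0,-0.0,0.0,0.0,0.0133,0.1],[0,0,-0.0,0.0,0.0,0.0133,0.1],[0,0,-0.0,0.0,0.0,0.0133,0.1],[0,0,-0.0,-0.0,-0.0,-0.0,0.1],[0,0,-0.0,-0.0,-0.0,-0.0,0.1],[0,0,-0.0,-0.0,-0.0,-0.0,0.1],[0,0,-0.0,-0.0,-0.0,-0.0,0.1]]
```

>>> send_rows:
  steps:
    - [0, 0, 0, 0, 0, -0.004, 0.1]
    - [0, 0, 0, 0, 0, -0.024, 0.1]
    - [0, 0, 0, 0, 0, -0.024, 0.1]
    - [0, 0, -6.6, -0.0118, -0.0149, -0.0006, 0.1]
    - [0, 0, -6.6, -0.01, -0.0162, -0.0006, 0.1]
    - [0, 0, -6.6, -0.008, -0.0172, -0.0006, 0.1]
    - [0, 0, -6.6, -0.006, -0.018, -0.0006, 0.1]
    - [0, 0, -6.6, -0.004, -0.0186, -0.0006, 0.1]
    - [0, 0, -6.6, -0.0018, -0.019, -0.0006, 0.1]
    - [0, 0, -6.6, 0.0004, -0.019, -0.0006, 0.1]

```text
time: 8.4
ee_pos: [0.5193, 0.1077, 0.1508]
eef_rot: [0.788, 0.615, 0.004, 0.006]
ft_force: [1.0, -0.3, 0.7]
width: 0.0391
```

```bash
python3 - <<'E'
from h import *
s=read_state();print(s['ee_pos'],az(),s['width'],s['joint_positions'].round(2))
plan([(.4875,.124,.15,87,2),(.4875,.124,.145,87,2)],jaw=.1)
E
```

```text
[0.5192741  0.10768006 0.15082512] 75.91296190803949 0.03911790178066138 [ 0.53  0.32 -0.95  1.8   0.3   1.16 -0.76]
[[0,0,-5.54,0.004,-0.0174,0.0004,0.1],[0,0,-5.54,0.0057,-0.0169,0.0004,0.1],[0,0,-0.0,0.0,0.0,0.0025,0.1],[0,0,-0.0,0.0,0.0,0.0025,0.1]]
```

>>> send_rows:
  steps:
    - [0, 0, -5.5, 0.004, -0.0174, 0, 0.1]
    - [0, 0, -5.5, 0.005, -0.015, 0, 0.1]
    - [0, 0, 0, 0, 0, 0, 0.1]
    - [0, 0, 0, 0, 0, 0.013, 0.1]
    - [0, 0, 0, 0, 0, 0.013, 0.1]
    - [0, 0, 0, 0, 0, 0.013, 0.1]
    - [0, 0, 0, 0, 0, 0.013, 0.1]
    - [0, 0, 0, 0, 0, 0, 0.3]
    - [0, 0, 0, 0, 0, 0, 0.3]
    - [0, 0, 0, 0, 0, 0, 0.3]
  force: 20

```text
time: 9.4
ee_pos: [0.4886, 0.1231, 0.0928]
eef_rot: [0.723, 0.691, 0.003, 0.007]
ft_force: [-0.5, -0.3, -0.3]
width: 0.0312
```

```bash
python3 - <<'E'
from h import *
s=read_state();print(s['ee_pos'],az(),s['width'],s['joint_positions'].round(2),s['ft_force'])
snap('wrist','w6')
E
```

```text
[0.48859622 0.12307596 0.09279001] 87.34601671776558 0.03115785135605351 [ 0.51  0.36 -0.98  1.91  0.35  1.04 -0.66] [-0.48555281 -0.25004388 -0.25465125]
```

View pics/w6.png

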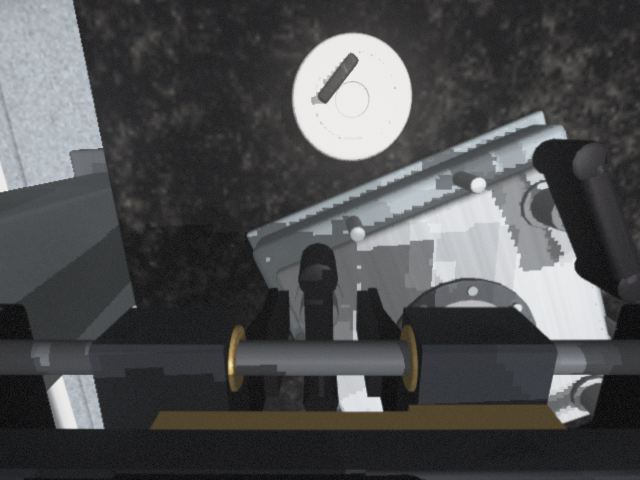

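>>> send_rows:
  steps:
    - [0, 0, 0, 0, 0, -0.002, 1]
    - [0, 0, 0, 0, 0, 0, 1]
    - [0, 0, 0, 0, 0, 0, 1]
    - [0, 0, 0, 0, 0, 0, 1]
    - [0, 0, 0, 0, 0, 0, 1]
    - [0, 0, 4, 0, 0, 0.0003, 1]
    - [0, 0, 7, 0, 0, 0.0006, 1]
    - [0, 0, 7, 0, 0, 0.0006, 1]
    - [0, 0, 7, 0, 0, 0.0006, 1]
    - [0, 0, 7, 0, 0, 0.0006, 1]
  force: 45

```text
time: 10.45
ee_pos: [0.4874, 0.1232, 0.0933]
eef_rot: [0.89, 0.457, 0.004, 0.006]
ft_force: [0.1, 0.4, -2.0]
width: 0.0136
```

```bash
python3 - <<'E'
from h import *
s=read_state();print(s['ee_pos'],az(),s['width'],s['joint_positions'].round(2),s['ft_force'],s['torque'])
E
```

```text
[0.48741501 0.12323375 0.09327598] 54.337596962470684 0.013559638134361562 [ 0.43  0.32 -0.87  1.92  0.3   1.03 -1.19] [ 0.12115917  0.37360075 -2.0225907 ] [ 0.06233884 -0.0419202   0.12079876]
```

```bash
python3 - <<'E'
from h import *
p,d=snap('wrist','w7')
cv2.imwrite('pics/c7.png',cv2.resize(p[150:450,180:480],(600,600)))
s=read_state();print(s['ee_pos'],az(),s['width'],s['torque'])
E
```

```text
[0.48741966 0.12323532 0.09324714] 53.89690460034146 0.013752506563641501 [ 0.12895901 -0.14269578  0.11147555]
```

View pics/w7.png

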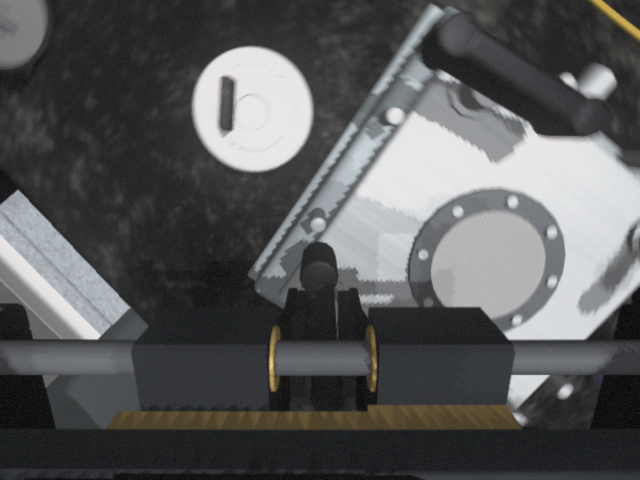

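View pics/c7.png

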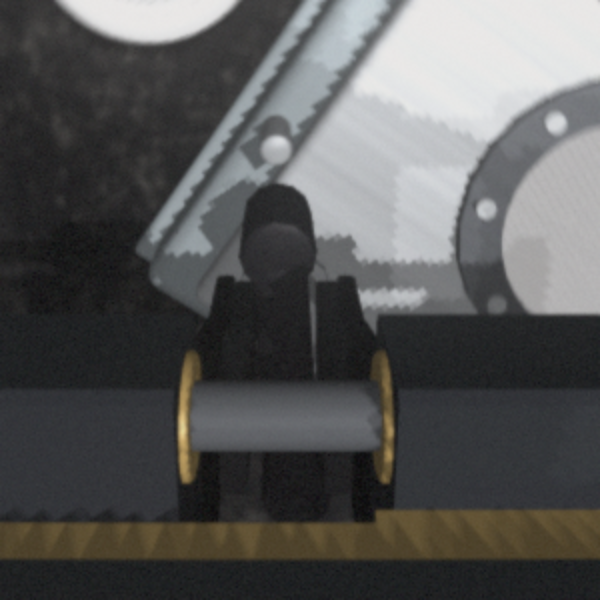

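>>> send_rows:
  steps:
    - [0, 0, 0, 0, 0, 0, 1]
    - [0, 0, 0, 0, 0, 0, 1]
    - [0, 0, 5, 0, 0, 0.0004, 1]
    - [0, 0, 5, 0, 0, 0.0004, 1]
    - [0, 0, 5, 0, 0, 0.0004, 1]
    - [0, 0, 5, 0, 0, 0.0004, 1]
    - [0, 0, 0, 0, 0, 0, 1]
    - [0, 0, 0, 0, 0, 0, 1]
    - [0, 0, 0, 0, 0, 0, 1]
    - [0, 0, 0, 0, 0, 0, 1]
  force: 60

```text
time: 11.5
ee_pos: [0.4881, 0.1233, 0.0923]
eef_rot: [0.954, 0.299, 0.006, 0.004]
ft_force: [0.3, 0.0, -0.7]
width: 0.0103
```

```bash
python3 - <<'E'
from h import *
p,d=snap('wrist','w8')
cv2.imwrite('pics/c8.png',cv2.resize(p[150:450,180:480],(600,600)))
s=read_state();print(s['ee_pos'],az(),s['width'],s['torque'],s['ft_force'])
E
```

```text
[0.48805003 0.12326972 0.09233509] 34.84453488979623 0.010577309855186722 [ 0.35773777  0.39647063 -0.09880666] [-0.78499377 -0.11745461 -0.39457373]
```

View pics/c8.png

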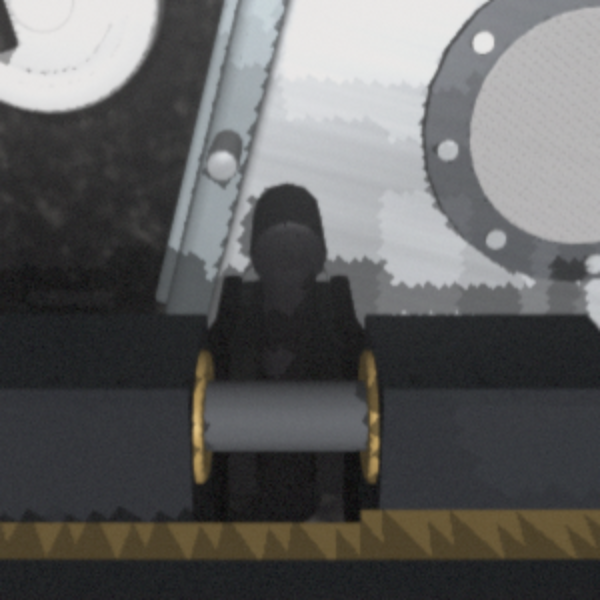

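```bash
python3 - <<'E'
from h import *
plan([(.488,.1233,.14,29,2),(.56,.02,.26,85,8),(.56,.02,.30,95,4)],jaw=.1,start=(.488,.1233,.092,29))
E
```

```text
[[0,0,-0.0,0.0,0.0,-0.024,0.1],[0,0,-0.0,0.0,0.0,-0.024,0.1],[0,0,-7.0,0.0016,0.0157,-0.015,0.1],[0,0,-7.0,-0.0003,0.0157,-0.015,0.1],[0,0,-7.0,-0.0022,0.0156,-0.015,0.1],[0,0,-7.0,-0.0041,0.0152,-0.015,0.1],[0,0,-7.0,-0.0059,0.0146,-0.015,0.1],[0,0,-7.0,-0.0077,0.0137,-0.015,0.1],[0,0,-7.0,-0.0093,0.0127,-0.015,0.1],[0,0,-7.0,-0.0108,0.0115,-0.015,0.1]]
[[0,0,-2.5,-0.0,0.0,-0.01,0.1],[0,0,-2.5,-0.0,0.0,-0.01,0.1],[0,0,-2.5,-0.0,0.0,-0.01,0.1],[0,0,-2.5,-0.0,-0.0,-0.01,0.1]]
```

>>> send_rows:
  steps:
    - [0, 0, 5.5, 0, 0, 0.0004, 1]
    - [0, 0, 0, 0, 0, 0, 1]
    - [0, 0, 0, 0, 0, 0, 1]
    - [0, 0, 0, 0, 0, 0, 0.1]
    - [0, 0, 0, 0, 0, 0, 0.1]
    - [0, 0, 0, 0, 0, -0.01, 0.1]
    - [0, 0, 0, 0, 0, -0.025, 0.1]
    - [0, 0, 0, 0, 0, -0.025, 0.1]
    - [0, 0, -7, 0.0016, 0.0157, -0.02, 0.1]
    - [0, 0, -7, -0.0003, 0.0157, -0.02, 0.1]
  force: 60

```text
time: 12.55
ee_pos: [0.5047, 0.0994, 0.1982]
eef_rot: [0.924, 0.381, 0.005, 0.006]
ft_force: [-0.2, 0.4, -0.7]
width: 0.0386
```

>>> send_rows:
  steps:
    - [0, 0, -7, -0.0022, 0.0156, -0.02, 0.1]
    - [0, 0, -7, -0.004, 0.0152, -0.02, 0.1]
    - [0, 0, -7, -0.006, 0.0146, -0.02, 0.1]
    - [0, 0, -7, -0.0077, 0.0137, -0.02, 0.1]
    - [0, 0, -7, -0.0093, 0.0127, -0.01, 0.1]
    - [0, 0, -7, -0.0108, 0.0115, -0.01, 0.1]
    - [0, 0, -3, 0, 0, 0, 0.1]
    - [0, 0, 0, 0, 0, 0, 0.1]
    - [0, 0, 0, 0, 0, 0, 0.1]
    - [0, 0, 0, 0, 0, 0, 0.1]

```text
time: 13.55
ee_pos: [0.5639, 0.023, 0.3144]
eef_rot: [0.691, 0.723, 0.006, 0.011]
ft_force: [-0.8, -0.2, 0.1]
width: 0.0394
```

```bash
python3 - <<'E'
from h import *
s=read_state();print(s['time'],s['ee_pos'],az(),abs(s['joint_vel']).max(),s['joint_positions'].round(2))
p,d=snap('wrist','w9')
cv2.imwrite('pics/c9.png',cv2.resize(p[0:300,150:550],(800,600),interpolation=cv2.INTER_CUBIC))
E
```

```text
13.55 [0.56390652 0.02298445 0.31438217] 92.58505221137071 0.006878198321379014 [ 0.63  0.26 -0.9   1.49  0.21  1.47 -0.23]
```

View pics/c9.png

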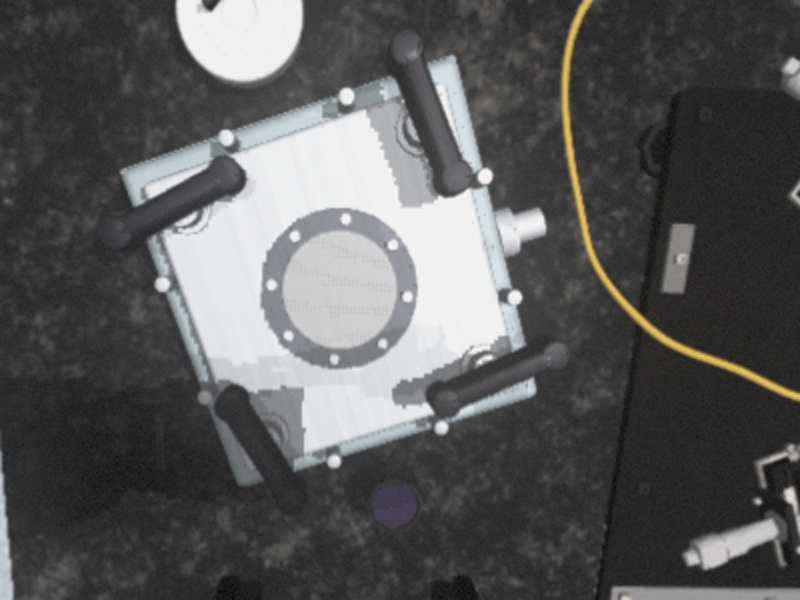

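```bash
python3 - <<'E'
from sq import *
sq('w9',{4:((117,229),(228,175)),1:((407,48),(456,176)),2:((446,400),(556,355)),3:((231,402),(288,492))},(150,0),2)
s=read_state();print(s['ee_pos'],az())
plan([(.532,.0135,.145,122,10),(.532,.0135,.091,122,4)],jaw=.1)
E
```

```text
centre [0.5642 0.089 ] yaw 19.81
4 meas [0.4888 0.1235] fit [0.4874 0.1251] az 26.5 turn 1.097
1 meas [0.5993 0.164 ] fit [0.6003 0.1658] az 117.0 turn 1.089
2 meas [0.6403 0.0532] fit [0.641  0.0529] az 25.1 turn 1.123
3 meas [0.5283 0.0151] fit [0.5281 0.0122] az 122.6 turn 0.991
[0.56391831 0.02306301 0.31438034] 92.59670647772141
[[0,0,-2.94,-0.0008,-0.0032,0.0169,0.1],[0,0,-2.94,-0.0006,-0.0033,0.0169,0.1],[0,0,-2.94,-0.0005,-0.0033,0.0169,0.1],[0,0,-2.94,-0.0003,-0.0033,0.0169,0.1],[0,0,-2.94,-0.0001,-0.0033,0.0169,0.1],[0,0,-2.94,0.0,-0.0033,0.0169,0.1],[0,0,-2.94,0.0002,-0.0033,0.0169,0.1],[0,0,-2.94,0.0004,-0.0033,0.0169,0.1],[0,0,-2.94,0.0005,-0.0033,0.0169,0.1],[0,0,-2.94,0.0007,-0.0033,0.0169,0.1]]
[[0,0,0.0,0.0,0.0,0.0135,0.1],[0,0,0.0,0.0,0.0,0.0135,0.1],[0,0,0.0,0.0,0.0,0.0135,0.1],[0,0,0.0,0.0,0.0,0.0135,0.1]]
```

```bash
python3 - <<'E'
from h import *
plan([(.529,.013,.14,122,7),(.529,.013,.14,122,2)],jaw=.1)
E
```

```text
[[0,0,-4.2,-0.0012,-0.005,0.0249,0.1],[0,0,-4.2,-0.0008,-0.0051,0.0249,0.1],[0,0,-4.2,-0.0005,-0.0052,0.0249,0.1],[0,0,-4.2,-0.0001,-0.0052,0.0249,0.1],[0,0,-4.2,0.0003,-0.0052,0.0249,0.1],[0,0,-4.2,0.0007,-0.0051,0.0249,0.1],[0,0,-4.2,0.0011,-0.0051,0.0249,0.1],[0,0,0.0,-0.0,-0.0,-0.0,0.1],[0,0,0.0,-0.0,-0.0,-0.0,0.1]]
```

>>> send_rows:
  steps:
    - [0, 0, -4.2, -0.0012, -0.005, 0.0249, 0.1]
    - [0, 0, -4.2, -0.0008, -0.005, 0.0249, 0.1]
    - [0, 0, -4.2, -0.0005, -0.0052, 0.0249, 0.1]
    - [0, 0, -4.2, 0, -0.0052, 0.0249, 0.1]
    - [0, 0, -4.2, 0.0003, -0.0052, 0.0249, 0.1]
    - [0, 0, -4.2, 0.0007, -0.005, 0.0249, 0.1]
    - [0, 0, -4.2, 0.001, -0.005, 0.0249, 0.1]
    - [0, 0, 0, 0, 0, 0, 0.1]
    - [0, 0, 0, 0, 0, 0, 0.1]
    - [0, 0, 0, 0, 0, 0, 0.1]

```text
time: 14.6
ee_pos: [0.5318, 0.0146, 0.1354]
eef_rot: [0.478, 0.878, 0.003, 0.014]
ft_force: [-0.8, -0.1, -0.5]
width: 0.0389
```

```bash
python3 - <<'E'
from h import *
s=read_state();print(s['time'],s['ee_pos'],az(),abs(s['joint_vel']).max(),s['joint_positions'].round(2),s['width'])
plan([(.529,.013,.091,122,4),(.529,.013,.091,122,1)],jaw=.1)
E
```

```text
14.6 [0.53176492 0.01460281 0.13541106] 122.86332973820302 0.01992926788256164 [ 0.7   0.34 -0.95  1.82  0.32  1.12  0.22] 0.03887102818071292
[[0,0,0.22,0.0,-0.0008,0.0111,0.1],[0,0,0.22,0.0,-0.0008,0.0111,0.1],[0,0,0.22,0.0,-0.0008,0.0111,0.1],[0,0,0.22,0.0,-0.0008,0.0111,0.1],[0,0,0.0,0.0,0.0,0.0,0.1]]
```

```bash
cat >> h.py <<'E'
def tilt():
    M=R.from_quat(read_state()['eef_rot']).as_matrix();t=M.T@np.array([0,0,-1.]);return np.degrees(np.cross([0,0,1],t)).round(2)
def st():
    s=read_state();print('t %.2f'%s['time'],s['ee_pos'].round(4),'az %.1f'%az(),'w %.4f'%s['width'],'F',s['ft_force'].round(1),'T',s['torque'].round(2),'q',s['joint_positions'].round(2),'tilt',tilt())
E
python3 -c "
from h import *
st()"
```

```text
t 14.60 [0.5318 0.0146 0.1354] az 122.9 w 0.0389 F [-0.8 -0.1 -0.5] T [ 0.02 -0.14  0.02] q [ 0.7   0.34 -0.95  1.82  0.32  1.12  0.22] tilt [ 1.06  1.2  -0.  ]
```

>>> send_rows:
  steps:
    - [0.3, 0.3, 0.2, 0, -0.0008, 0.011, 0.1]
    - [0.3, 0.3, 0.2, 0, -0.0008, 0.011, 0.1]
    - [0.3, 0.3, 0.2, 0, -0.0008, 0.011, 0.1]
    - [0.2, 0.3, 0.2, 0, -0.0008, 0.011, 0.1]
    - [0, 0, 0, 0, 0, 0, 1]
    - [0, 0, 0, 0, 0, 0, 1]
    - [0, 0, 0, 0, 0, 0, 1]
    - [0, 0, 0, 0, 0, 0, 1]
    - [0, 0, 0, 0, 0, 0, 1]
    - [0, 0, 0, 0, 0, 0, 1]
  force: 60

```text
time: 15.6
ee_pos: [0.528, 0.0108, 0.0893]
eef_rot: [0.487, 0.874, -0.004, -0.002]
ft_force: [1.3, 1.0, -4.3]
width: 0.0142
```

```bash
python3 -c "
from h import *
st()
snap('wrist','w10')"
```

```text
t 15.60 [0.528  0.0108 0.0893] az 121.7 w 0.0142 F [ 1.3  1.  -4.3] T [ 0.16 -0.38 -0.04] q [ 0.66  0.41 -0.91  1.84  0.37  1.07  0.17] tilt [-0.51 -0.04  0.  ]
```

View pics/w10.png

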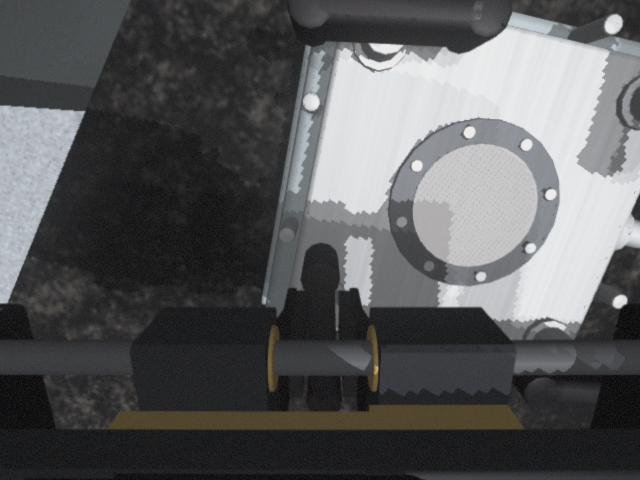

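>>> send_rows:
  steps:
    - [0, 0, 0, 0, 0, 0, 1]
    - [0, 0, 0, 0, 0, 0, 1]
    - [0, 0, 0, 0, 0, 0, 1]
    - [0, 0, 4, 0, 0, 0.0003, 1]
    - [0, 0, 6, 0, 0, 0.0005, 1]
    - [0, 0, 6, 0, 0, 0.0005, 1]
    - [0, 0, 6, 0, 0, 0.0005, 1]
    - [0, 0, 4, 0, 0, 0.0004, 1]
    - [0, 0, 0, 0, 0, 0, 1]
    - [0, 0, 0, 0, 0, 0, 1]
  force: 60

```text
time: 16.65
ee_pos: [0.5285, 0.0109, 0.0872]
eef_rot: [0.676, 0.737, -0.004, -0.001]
ft_force: [-0.0, -0.1, -2.0]
width: 0.0146
```

```bash
python3 -c "
from h import *
st()"
```

```text
t 16.65 [0.5285 0.0109 0.0872] az 95.0 w 0.0146 F [-0.  -0.1 -2. ] T [-0.09 -0.04  0.11] q [ 0.59  0.39 -0.82  1.85  0.33  1.05 -0.27] tilt [-0.4   0.22  0.  ]
```

```bash
python3 -c "
from h import *
p,d=snap('wrist','w11')
cv2.imwrite('pics/c11.png',cv2.resize(p[150:450,180:480],(600,600)))
p,d=snap('side','s11')
cv2.imwrite('pics/d11.png',cv2.resize(p[100:280,270:470],(660,594),interpolation=cv2.INTER_CUBIC))
st()"
```

```text
t 16.75 [0.5285 0.0109 0.0872] az 95.0 w 0.0141 F [-0.2 -0.8 -2.9] T [-0.03 -0.12  0.18] q [ 0.59  0.39 -0.82  1.85  0.33  1.05 -0.27] tilt [-0.4   0.21  0.  ]
```

View pics/c11.png

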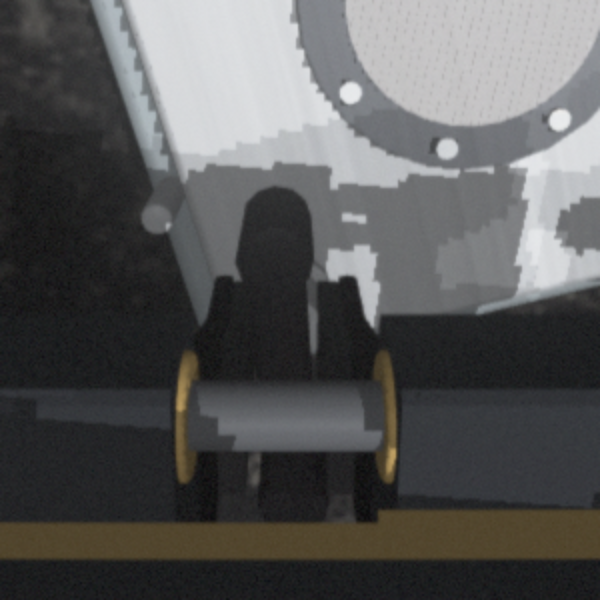

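View pics/d11.png

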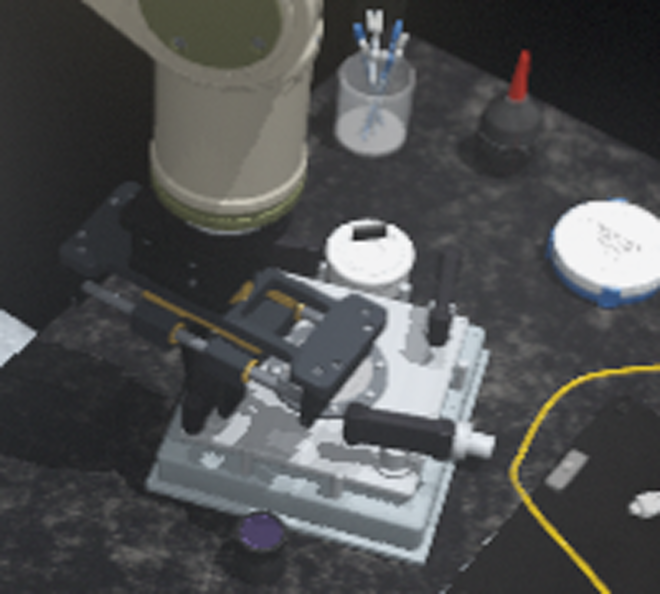

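>>> send_rows:
  steps:
    - [0, 0, 0, 0, 0, 0, 1]
    - [0, 0, 0, 0, 0, 0, 1]
    - [0, 0, 0, 0, 0, 0, 1]
    - [0, 0, 0, 0, 0, 0, 1]
    - [0, 0, 0, 0, 0, 0, 1]
    - [0, 0, 0, 0, 0, 0, 1]
    - [0, 0, 0, 0, 0, 0, 1]
    - [0, 0, 0, 0, 0, 0, 1]
    - [0, 0, 0, 0, 0, 0, 1]
    - [0, 0, 0, 0, 0, 0, 1]
  force: 60

```text
time: 17.75
ee_pos: [0.5285, 0.0109, 0.0872]
eef_rot: [0.675, 0.738, -0.004, -0.001]
ft_force: [-0.2, -0.1, -1.9]
width: 0.0143
```

```bash
python3 -c "
from h import *
st()
p,d=snap('wrist','w12')
cv2.imwrite('pics/c12.png',cv2.resize(p[150:450,180:480],(600,600)))
"
```

```text
t 17.75 [0.5285 0.0109 0.0872] az 95.1 w 0.0143 F [-0.2 -0.1 -1.9] T [-0.08 -0.06  0.12] q [ 0.59  0.39 -0.82  1.85  0.33  1.05 -0.27] tilt [-0.41  0.19  0.  ]
```

View pics/c12.png

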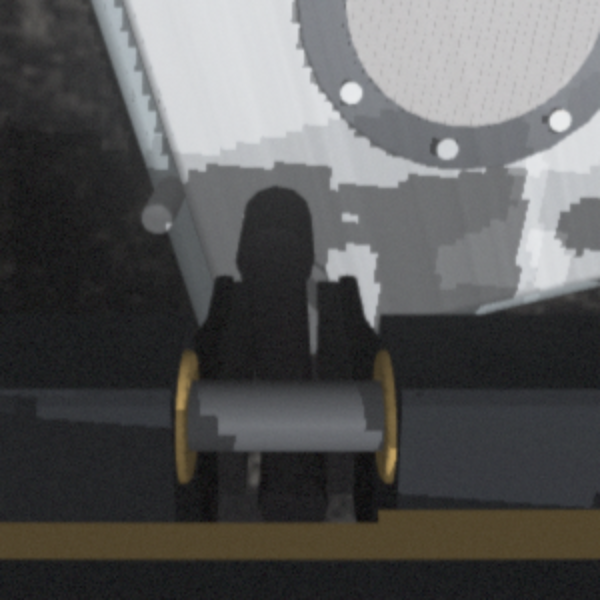

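>>> send_rows:
  steps:
    - [0, 0, 0, 0, 0, 0, 0.5]
    - [0, 0, 0, 0, 0, -0.003, 0.5]
    - [0, 0, 0, 0, 0, -0.003, 0.5]
    - [0, 0, 0, 0, 0, 0, 1]
    - [0, 0, 0, 0, 0, 0, 1]
    - [0, 0, 0, 0, 0, 0, 1]
    - [0, 0, 0, 0, 0, 0, 1]
    - [0, 0, 0, 0, 0, 0, 1]
    - [0, 0, 0, 0, 0, 0, 1]
    - [0, 0, 0, 0, 0, 0, 1]
  force: 60

```text
time: 18.8
ee_pos: [0.5285, 0.011, 0.0944]
eef_rot: [0.675, 0.738, -0.004, -0.001]
ft_force: [-2.0, 0.2, 0.8]
width: 0.0101
```

```bash
python3 -c "
from h import *
st()
plan([(.5285,.011,.145,95,2),(.6015,.165,.145,117,8)],jaw=.1,start=(.5285,.011,.093,95))
"
```

```text
t 18.80 [0.5285 0.011  0.0944] az 95.1 w 0.0101 F [-2.   0.2  0.8] T [-0.07  0.12  0.13] q [ 0.6   0.38 -0.82  1.84  0.32  1.07 -0.26] tilt [-0.4   0.22  0.  ]
[[0,0,-0.0,0.0,0.0,-0.026,0.1],[0,0,-0.0,0.0,0.0,-0.026,0.1],[0,0,-2.75,0.0184,0.0108,-0.0,0.1],[0,0,-2.75,0.0178,0.0116,-0.0,0.1],[0,0,-2.75,0.0173,0.0125,-0.0,0.1],[0,0,-2.75,0.0166,0.0133,-0.0,0.1],[0,0,-2.75,0.016,0.0141,-0.0,0.1],[0,0,-2.75,0.0153,0.0148,-0.0,0.1],[0,0,-2.75,0.0146,0.0155,-0.0,0.1],[0,0,-2.75,0.0138,0.0162,-0.0,0.1]]
```

>>> send_rows:
  steps:
    - [0, 0, 0, 0, 0, 0, 0.1]
    - [0, 0, 0, 0, 0, 0, 0.1]
    - [0, 0, 0, 0, 0, -0.02, 0.1]
    - [0, 0, 0, 0, 0, -0.032, 0.1]
    - [0, 0, -2.8, 0.0184, 0.0108, 0, 0.1]
    - [0, 0, -2.8, 0.0178, 0.0116, 0, 0.1]
    - [0, 0, -2.8, 0.0173, 0.0125, 0, 0.1]
    - [0, 0, -2.8, 0.0166, 0.0133, 0, 0.1]
    - [0, 0, -2.8, 0.016, 0.014, 0, 0.1]
    - [0, 0, -2.8, 0.0153, 0.0148, 0, 0.1]

```text
time: 19.8
ee_pos: [0.5871, 0.1264, 0.1486]
eef_rot: [0.559, 0.829, -0.003, 0.001]
ft_force: [0.4, -0.4, 0.2]
width: 0.039
```

```bash
python3 -c "
from h import *
st()
plan([(.6015,.165,.145,117,3),(.6015,.165,.0935,117,4)],jaw=.1)
"
```

```text
t 19.80 [0.5871 0.1264 0.1486] az 112.0 w 0.0390 F [ 0.4 -0.4  0.2] T [ 0.04 -0.19  0.06] q [ 0.39  0.49 -0.88  1.6   0.4   1.24 -0.19] tilt [-0.22  0.25  0.  ]
[[0,0,-1.67,0.0101,0.0093,0.0012,0.1],[0,0,-1.67,0.0099,0.0096,0.0012,0.1],[0,0,-1.67,0.0096,0.0098,0.0012,0.1],[0,0,0.0,-0.0,0.0,0.0129,0.1],[0,0,0.0,-0.0,0.0,0.0129,0.1],[0,0,0.0,-0.0,0.0,0.0129,0.1],[0,0,0.0,-0.0,0.0,0.0129,0.1]]
```

>>> send_rows:
  steps:
    - [0, 0, -1.7, 0.0101, 0.0093, 0.0012, 0.1]
    - [0, 0, -1.7, 0.01, 0.0096, 0.0012, 0.1]
    - [0, 0, -1.7, 0.007, 0.007, 0.0012, 0.1]
    - [0, 0, 0, 0, 0, 0, 0.1]
    - [0, 0, 0, 0, 0, 0.012, 0.1]
    - [0, 0, 0, 0, 0, 0.012, 0.1]
    - [0, 0, 0, 0, 0, 0.012, 0.1]
    - [0, 0, 0, 0, 0, 0.009, 0.1]
    - [0, 0, 0, 0, 0, 0, 0.1]
    - [0, 0, 0, 0, 0, 0, 0.1]

```text
time: 20.8
ee_pos: [0.6002, 0.162, 0.0936]
eef_rot: [0.52, 0.854, -0.004, -0.0]
ft_force: [-0.3, -0.1, 0.5]
width: 0.0392
```

```bash
python3 -c "
from h import *
st()
snap('wrist','w13')
"
```

```text
t 20.80 [0.6002 0.162  0.0936] az 117.3 w 0.0392 F [-0.3 -0.1  0.5] T [ 0.03 -0.15  0.03] q [ 0.3   0.6  -0.86  1.59  0.49  1.18 -0.19] tilt [-0.37  0.21  0.  ]
```

View pics/w13.png

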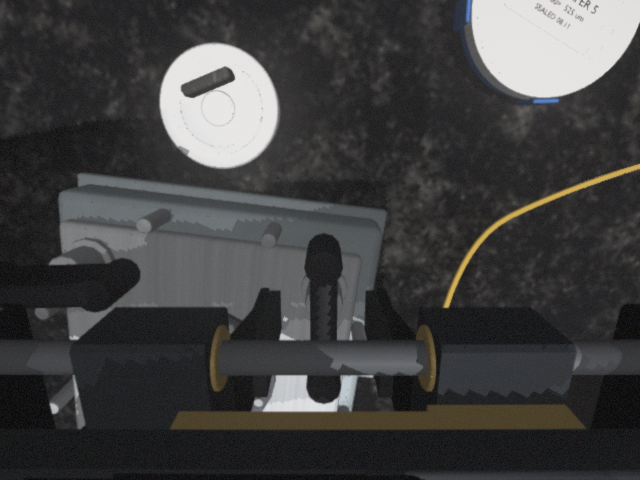

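>>> send_rows:
  steps:
    - [0, 0, 0, 0.002, 0, 0, 1]
    - [0, 0, 0, 0, 0, 0, 1]
    - [0, 0, 0, 0, 0, 0, 1]
    - [0, 0, 0, 0, 0, 0, 1]
    - [0, 0, 0, 0, 0, 0, 1]
    - [0, 0, 4, 0, 0, 0.0003, 1]
    - [0, 0, 7, 0, 0, 0.0006, 1]
    - [0, 0, 7, 0, 0, 0.0006, 1]
    - [0, 0, 7, 0, 0, 0.0006, 1]
    - [0, 0, 7, 0, 0, 0.0006, 1]
  force: 60

```text
time: 21.85
ee_pos: [0.5998, 0.1642, 0.0925]
eef_rot: [0.741, 0.671, -0.003, 0.002]
ft_force: [0.4, 0.7, -1.2]
width: 0.0106
```

```bash
python3 -c "
from h import *
st()
"
```

```text
t 21.85 [0.5998 0.1642 0.0925] az 84.3 w 0.0106 F [ 0.4  0.7 -1.2] T [-0.05 -0.15  0.22] q [ 0.22  0.56 -0.75  1.6   0.41  1.15 -0.72] tilt [-0.06  0.34  0.  ]
```

>>> send_rows:
  steps:
    - [0, 0, 6, 0, 0, 0.0006, 1]
    - [0, 0, 5, 0, 0, 0.0005, 1]
    - [0, 0, 4, 0, 0, 0.0004, 1]
    - [0, 0, 3, 0, 0, 0.0003, 1]
    - [0, 0, 2, 0, 0, 0.0002, 1]
    - [0, 0, 1.5, 0, 0, 0, 1]
    - [0, 0, 1, 0, 0, 0, 1]
    - [0, 0, 1, 0, 0, 0, 1]
    - [0, 0, 0, 0, 0, 0, 1]
    - [0, 0, 0, 0, 0, 0, 1]
  force: 60

```text
time: 22.85
ee_pos: [0.5999, 0.1643, 0.0908]
eef_rot: [0.866, 0.499, -0.002, 0.004]
ft_force: [-0.1, -1.1, -0.3]
width: 0.0111
```

```bash
python3 -c "
from h import *
st()
"
```

```text
t 22.85 [0.5999 0.1643 0.0908] az 59.9 w 0.0111 F [-0.1 -1.1 -0.3] T [-0.28 -0.06  1.24] q [ 0.17  0.54 -0.67  1.6   0.37  1.13 -1.12] tilt [ 0.24  0.4  -0.  ]
```

```bash
python3 -c "
from h import *
plan([(.5999,.1643,.145,60,2),(.5285,.011,.145,94,9),(.5285,.011,.092,94,4)],jaw=.1,start=(.5999,.1643,.091,60))
"
```

```text
[[0,0,-0.0,0.0,0.0,-0.027,0.1],[0,0,-0.0,0.0,0.0,-0.027,0.1],[0,0,-3.78,-0.0187,0.0016,-0.0,0.1],[0,0,-3.78,-0.0188,0.0004,-0.0,0.1],[0,0,-3.78,-0.0188,-0.0008,-0.0,0.1],[0,0,-3.78,-0.0187,-0.0021,-0.0,0.1],[0,0,-3.78,-0.0185,-0.0033,-0.0,0.1],[0,0,-3.78,-0.0182,-0.0045,-0.0,0.1],[0,0,-3.78,-0.0179,-0.0057,-0.0,0.1],[0,0,-3.78,-0.0175,-0.0069,-0.0,0.1]]
[[0,0,-3.78,-0.017,-0.008,-0.0,0.1],[0,0,-0.0,-0.0,0.0,0.0132,0.1],[0,0,-0.0,-0.0,0.0,0.0132,0.1],[0,0,-0.0,-0.0,0.0,0.0132,0.1],[0,0,-0.0,-0.0,0.0,0.0132,0.1]]
```

>>> send_rows:
  steps:
    - [0, 0, 0, 0, 0, 0, 0.1]
    - [0, 0, 0, 0, 0, 0, 0.1]
    - [0, 0, 0, 0, 0, -0.02, 0.1]
    - [0, 0, 0, 0, 0, -0.034, 0.1]
    - [0, 0, -3.8, -0.0187, 0.0016, 0, 0.1]
    - [0, 0, -3.8, -0.0188, 0.0004, 0, 0.1]
    - [0, 0, -3.8, -0.0188, -0.0008, 0, 0.1]
    - [0, 0, -3.8, -0.0187, -0.002, 0, 0.1]
    - [0, 0, -3.8, -0.0185, -0.0033, 0, 0.1]
    - [0, 0, -3.8, -0.0182, -0.0045, 0, 0.1]

```text
time: 23.85
ee_pos: [0.551, 0.0627, 0.1478]
eef_rot: [0.747, 0.664, -0.001, 0.001]
ft_force: [-0.8, 0.5, 0.8]
width: 0.039
```

```bash
python3 -c "
from h import *
st()
plan([(.5285,.011,.145,94,3),(.5285,.011,.145,94,1),(.5285,.011,.092,94,4)],jaw=.1)
"
```

```text
t 23.85 [0.551  0.0627 0.1478] az 83.3 w 0.0390 F [-0.8  0.5  0.8] T [-0.03 -0.11  0.01] q [ 0.46  0.35 -0.78  1.73  0.27  1.17 -0.51] tilt [-0.01  0.13  0.  ]
[[0,0,-3.58,-0.018,-0.0054,0.0009,0.1],[0,0,-3.58,-0.0176,-0.0065,0.0009,0.1],[0,0,-3.58,-0.0172,-0.0076,0.0009,0.1],[0,0,-0.0,0.0,-0.0,-0.0,0.1],[0,0,-0.0,0.0,0.0,0.0132,0.1],[0,0,-0.0,0.0,0.0,0.0132,0.1],[0,0,-0.0,0.0,0.0,0.0132,0.1],[0,0,-0.0,0.0,0.0,0.0132,0.1]]
```

>>> send_rows:
  steps:
    - [0, 0, -3.6, -0.018, -0.0054, 0.001, 0.1]
    - [0, 0, -3.6, -0.0176, -0.0065, 0.001, 0.1]
    - [0, 0, -2.6, -0.013, -0.0055, 0.001, 0.1]
    - [0, 0, 0, 0, 0, 0, 0.1]
    - [0, 0, 0, 0, 0, 0.012, 0.1]
    - [0, 0, 0, 0, 0, 0.012, 0.1]
    - [0, 0, 0, 0, 0, 0.012, 0.1]
    - [0, 0, 0, 0, 0, 0.012, 0.1]
    - [0, 0, 0, 0, 0, 0, 0.1]
    - [0, 0, 0, 0, 0, 0, 0.1]

```text
time: 24.85
ee_pos: [0.5293, 0.0141, 0.0917]
eef_rot: [0.688, 0.726, -0.001, -0.001]
ft_force: [-0.8, 0.4, 0.7]
width: 0.0394
```

```bash
python3 -c "
from h import *
st()
snap('wrist','w14')
"
```

```text
t 24.85 [0.5293 0.0141 0.0917] az 93.0 w 0.0394 F [-0.8  0.4  0.7] T [-0.03 -0.11 -0.01] q [ 0.55  0.37 -0.78  1.85  0.29  1.05 -0.28] tilt [-0.11  0.    0.  ]
```

View pics/w14.png

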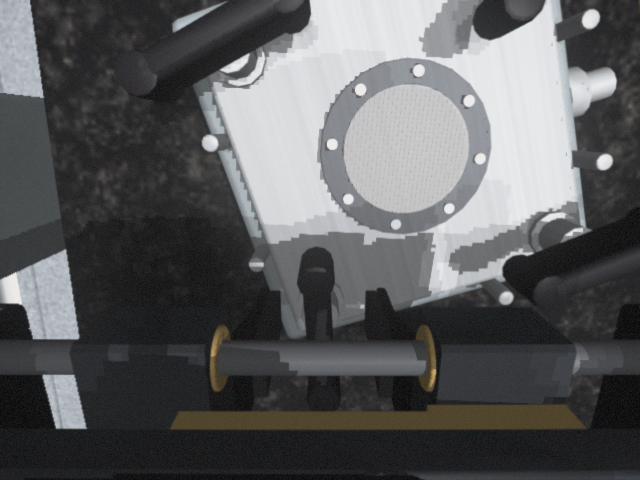

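>>> send_rows:
  steps:
    - [0, 0, 0, -0.002, 0, 0, 1]
    - [0, 0, 0, 0, 0, 0, 1]
    - [0, 0, 0, 0, 0, 0, 1]
    - [0, 0, 0, 0, 0, 0, 1]
    - [0, 0, 0, 0, 0, 0, 1]
    - [0, 0, 4, 0, 0, 0.0003, 1]
    - [0, 0, 6, 0, 0, 0.0005, 1]
    - [0, 0, 6, 0, 0, 0.0005, 1]
    - [0, 0, 5, 0, 0, 0.0005, 1]
    - [0, 0, 3, 0, 0, 0.0002, 1]
  force: 60

```text
time: 25.9
ee_pos: [0.5293, 0.0117, 0.0907]
eef_rot: [0.828, 0.561, -0.001, 0.0]
ft_force: [1.2, -0.9, -3.0]
width: 0.0102
```

```bash
python3 -c "
from h import *
st()
"
```

```text
t 25.90 [0.5293 0.0117 0.0907] az 68.2 w 0.0102 F [ 1.2 -0.9 -3. ] T [-0.02 -0.31  0.16] q [ 0.5   0.35 -0.7   1.85  0.26  1.04 -0.69] tilt [-0.03  0.08  0.  ]
```

Now press to the stop, then release.

>>> send_rows:
  steps:
    - [0, 0, 2, 0, 0, 0.0002, 1]
    - [0, 0, 2, 0, 0, 0, 1]
    - [0, 0, 1.5, 0, 0, 0, 1]
    - [0, 0, 1, 0, 0, 0, 1]
    - [0, 0, 1, 0, 0, 0, 1]
    - [0, 0, 1, 0, 0, 0, 1]
    - [0, 0, 0.5, 0, 0, 0, 1]
    - [0, 0, 0, 0, 0, 0, 1]
    - [0, 0, 0, 0, 0, 0, 1]
    - [0, 0, 0, 0, 0, 0, 1]
  force: 60

```text
time: 26.9
ee_pos: [0.5294, 0.0116, 0.0904]
eef_rot: [0.87, 0.492, -0.001, 0.001]
ft_force: [0.5, -1.3, -2.4]
width: 0.0111
```

```bash
python3 -c "
from h import *
st()
plan([(.5293,.0117,.145,61,2),(.642,.053,.145,26,8),(.642,.053,.093,26,4)],jaw=.1,start=(.5293,.0117,.0905,61))
"
```

```text
t 26.90 [0.5294 0.0116 0.0904] az 59.0 w 0.0111 F [ 0.5 -1.3 -2.4] T [-0.14 -0.23  1.  ] q [ 0.47  0.34 -0.67  1.85  0.25  1.03 -0.84] tilt [ 0.09  0.14 -0.  ]
[[0,0,-0.0,0.0,0.0,-0.0272,0.1],[0,0,-0.0,0.0,0.0,-0.0272,0.1],[0,0,4.38,0.0113,0.0098,-0.0,0.1],[0,0,4.38,0.0121,0.0089,-0.0,0.1],[0,0,4.38,0.0127,0.008,-0.0,0.1],[0,0,4.38,0.0133,0.007,-0.0,0.1],[0,0,4.38,0.0138,0.006,-0.0,0.1],[0,0,4.38,0.0142,0.0049,-0.0,0.1],[0,0,4.38,0.0145,0.0038,-0.0,0.1],[0,0,4.38,0.0148,0.0027,-0.0,0.1]]
[[0,0,-0.0,-0.0,-0.0,0.013,0.1],[0,0,-0.0,-0.0,-0.0,0.013,0.1],[0,0,-0.0,-0.0,-0.0,0.013,0.1],[0,0,-0.0,-0.0,-0.0,0.013,0.1]]
```

>>> send_rows:
  steps:
    - [0, 0, 0, 0, 0, 0, 0.1]
    - [0, 0, 0, 0, 0, 0, 0.1]
    - [0, 0, 0, 0, 0, -0.02, 0.1]
    - [0, 0, 0, 0, 0, -0.035, 0.1]
    - [0, 0, -4, 0.005, 0.005, -0.04, 0.1]
    - [0, 0, -4, 0.005, 0.005, -0.04, 0.1]
    - [0, 0, -4, 0.005, 0.005, -0.04, 0.1]
    - [0, 0, -4, 0, 0.005, -0.03, 0.1]
    - [0, 0, 0, 0, 0, 0, 0.1]
    - [0, 0, 0, 0, 0, 0, 0.1]

```text
time: 27.9
ee_pos: [0.554, 0.0171, 0.304]
eef_rot: [0.793, 0.609, -0.0, -0.001]
ft_force: [0.2, 0.2, -0.6]
width: 0.039
```

```bash
python3 - <<'E'
from h import *
st()
p,d=snap('wrist','w15')
cv2.imwrite('pics/c15.png',cv2.resize(p[0:300,150:550],(800,600),interpolation=cv2.INTER_CUBIC))
E
```

```text
t 27.90 [0.554  0.0171 0.304 ] az 75.0 w 0.0390 F [ 0.2  0.2 -0.6] T [-0.08 -0.01  0.03] q [ 0.52  0.22 -0.74  1.52  0.15  1.46 -0.48] tilt [-0.12 -0.05  0.  ]
```

View pics/c15.png

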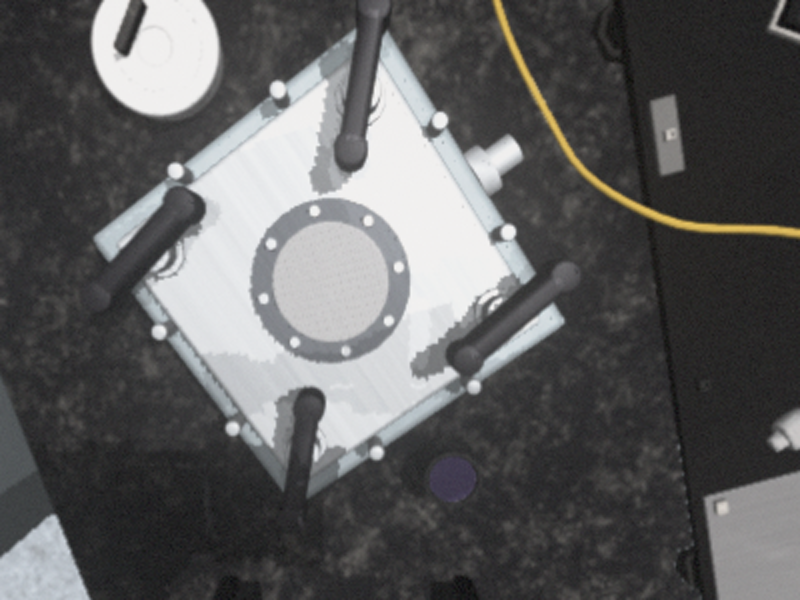

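```bash
python3 - <<'E'
from sq import *
sq('w15',{4:((97,296),(185,205)),1:((372,8),(350,152)),2:((465,357),(566,275)),3:((311,402),(295,505))},(150,0),2)
plan([(.642,.053,.145,26,7),(.642,.053,.145,26,1),(.642,.053,.093,26,4)],jaw=.1)
E
```

```text
centre [0.565  0.0885] yaw 20.45
4 meas [0.4893 0.1224] fit [0.4878 0.1237] az 27.5 turn 1.092
1 meas [0.5986 0.1624] fit [0.6003 0.1657] az 65.7 turn 1.996
2 meas [0.6404 0.0532] fit [0.6422 0.0532] az 24.9 turn 1.137
3 meas [0.5319 0.0159] fit [0.5298 0.0113] az 65.5 turn 1.999
[[0,0,7.0,0.0082,0.0108,0.0227,0.1],[0,0,7.0,0.0095,0.0097,0.0227,0.1],[0,0,7.0,0.0106,0.0085,0.0227,0.1],[0,0,7.0,0.0115,0.0071,0.0227,0.1],[0,0,7.0,0.0123,0.0057,0.0227,0.1],[0,0,7.0,0.0129,0.0041,0.0227,0.1],[0,0,7.0,0.0133,0.0025,0.0227,0.1],[0,0,-0.0,0.0,-0.0,-0.0,0.1],[0,0,-0.0,0.0,0.0,0.013,0.1],[0,0,-0.0,0.0,0.0,0.013,0.1]]
[[0,0,-0.0,0.0,0.0,0.013,0.1],[0,0,-0.0,0.0,0.0,0.013,0.1]]
```

>>> send_rows:
  steps:
    - [0, 0, 7, 0.0082, 0.0108, 0.0227, 0.1]
    - [0, 0, 7, 0.0095, 0.0097, 0.0227, 0.1]
    - [0, 0, 7, 0.0106, 0.0085, 0.0227, 0.1]
    - [0, 0, 7, 0.0115, 0.007, 0.0227, 0.1]
    - [0, 0, 7, 0.0123, 0.0057, 0.0227, 0.1]
    - [0, 0, 7, 0.013, 0.004, 0.0227, 0.1]
    - [0, 0, 5, 0.0115, 0.002, 0.0227, 0.1]
    - [0, 0, 0, 0, 0, 0, 0.1]
    - [0, 0, 0, 0, 0, 0, 0.1]
    - [0, 0, 0, 0, 0, 0, 0.1]

```text
time: 28.95
ee_pos: [0.6358, 0.0511, 0.1288]
eef_rot: [0.975, 0.223, -0.008, -0.001]
ft_force: [-0.2, 0.3, -0.4]
width: 0.0391
```

```bash
python3 - <<'E'
from h import *
st()
plan([(.6425,.0535,.093,25,4)],jaw=.1)
E
```

```text
t 28.95 [0.6358 0.0511 0.1288] az 25.8 w 0.0391 F [-0.2  0.3 -0.4] T [-0.03 -0.05 -0.02] q [ 0.27  0.51 -0.57  1.51  0.28  1.21 -1.46] tilt [-0.36  0.91  0.  ]
[[0,0,0.21,0.0018,0.0002,0.009,0.1],[0,0,0.21,0.0018,0.0002,0.009,0.1],[0,0,0.21,0.0018,0.0002,0.009,0.1],[0,0,0.21,0.0018,0.0002,0.009,0.1]]
```

>>> send_rows:
  steps:
    - [0, 0.2, 0.2, 0.0018, 0.0002, 0.0088, 0.1]
    - [-0.1, 0.2, 0.2, 0.0018, 0.0002, 0.0088, 0.1]
    - [-0.1, 0.2, 0.2, 0.0018, 0.0002, 0.0088, 0.1]
    - [-0.1, 0.2, 0.2, 0.0018, 0.0002, 0.0088, 0.1]
    - [0, 0, 0, 0, 0, 0, 1]
    - [0, 0, 0, 0, 0, 0, 1]
    - [0, 0, 0, 0, 0, 0, 1]
    - [0, 0, 0, 0, 0, 0, 1]
    - [0, 0, 0, 0, 0, 0, 1]
    - [0, 0, 0, 0, 0, 0, 1]
  force: 60

```text
time: 29.95
ee_pos: [0.6436, 0.0523, 0.0936]
eef_rot: [0.976, 0.217, 0.002, 0.001]
ft_force: [0.8, 0.4, -2.0]
width: 0.0104
```

```bash
python3 - <<'E'
from h import *
st()
E
```

```text
t 29.95 [0.6436 0.0523 0.0936] az 25.1 w 0.0104 F [ 0.8  0.4 -2. ] T [ 0.12 -0.09  0.13] q [ 0.26  0.55 -0.56  1.54  0.31  1.13 -1.49] tilt [ 0.12 -0.17  0.  ]
```

>>> send_rows:
  steps:
    - [0, 0, 4, 0, 0, 0.0003, 1]
    - [0, 0, 6, 0, 0, 0.0005, 1]
    - [0, 0, 6, 0, 0, 0.0005, 1]
    - [0, 0, 6, 0, 0, 0.0005, 1]
    - [0, 0, 6, 0, 0, 0.0005, 1]
    - [0, 0, 6, 0, 0, 0.0005, 1]
    - [0, 0, 5, 0, 0, 0.0005, 1]
    - [0, 0, 4, 0, 0, 0.0004, 1]
    - [0, 0, 3, 0, 0, 0.0002, 1]
    - [0, 0, 0, 0, 0, 0, 1]
  force: 60

```text
time: 30.95
ee_pos: [0.6436, 0.0501, 0.0894]
eef_rot: [0.98, -0.198, 0.002, 0.001]
ft_force: [0.3, -0.9, -2.1]
width: 0.0108
```

```bash
python3 - <<'E'
from h import *
st()
E
```

```text
t 30.95 [0.6436 0.0501 0.0894] az -22.9 w 0.0108 F [ 0.3 -0.9 -2.1] T [ 0.04 -0.25 -0.01] q [ 0.15  0.52 -0.4   1.55  0.22  1.11 -2.27] tilt [ 0.07 -0.25  0.  ]
```

>>> send_rows:
  steps:
    - [0, 0, 2, 0, 0, 0, 1]
    - [0, 0, 2, 0, 0, 0, 1]
    - [0, 0, 1.5, 0, 0, 0, 1]
    - [0, 0, 1, 0, 0, 0, 1]
    - [0, 0, 1, 0, 0, 0, 1]
    - [0, 0, 0.5, 0, 0, 0, 1]
    - [0, 0, 0, 0, 0, 0, 1]
    - [0, 0, 0, 0, 0, 0, 1]
    - [0, 0, 0, 0, 0, 0, 1]
    - [0, 0, 0, 0, 0, 0, 1]
  force: 60

```text
time: 31.95
ee_pos: [0.6436, 0.0499, 0.0892]
eef_rot: [0.965, -0.263, 0.002, 0.002]
ft_force: [1.6, -2.0, -2.3]
width: 0.0112
```

```bash
python3 - <<'E'
from h import *
st()
E
```

```text
t 31.95 [0.6436 0.0499 0.0892] az -30.5 w 0.0112 F [ 1.6 -2.  -2.3] T [-0.16 -0.13  1.21] q [ 0.13  0.52 -0.37  1.55  0.21  1.1  -2.39] tilt [ 0.12 -0.32  0.  ]
```

Stop reached (1.2 N m). Release and go to screw 4.

```bash
python3 - <<'E'
from h import *
plan([(.6436,.05,.148,-30.5,2),(.4885,.1235,.148,27,9)],jaw=.1,start=(.6436,.05,.0892,-30.5))
E
```

```text
[[0,0,-0.0,0.0,0.0,-0.0294,0.1],[0,0,-0.0,0.0,0.0,-0.0294,0.1],[0,0,-6.39,-0.019,0.0017,-0.0,0.1],[0,0,-6.39,-0.0191,-0.0004,-0.0,0.1],[0,0,-6.39,-0.0189,-0.0025,-0.0,0.1],[0,0,-6.39,-0.0185,-0.0046,-0.0,0.1],[0,0,-6.39,-0.0179,-0.0067,-0.0,0.1],[0,0,-6.39,-0.017,-0.0086,-0.0,0.1],[0,0,-6.39,-0.016,-0.0104,-0.0,0.1],[0,0,-6.39,-0.0147,-0.0122,-0.0,0.1]]
[[0,0,-6.39,-0.0133,-0.0137,-0.0,0.1]]
```

>>> send_rows:
  steps:
    - [0, 0, 0, 0, 0, 0, 0.1]
    - [0, 0, 0, 0, 0, 0, 0.1]
    - [0, 0, 0, 0, 0, -0.024, 0.1]
    - [0, 0, 0, 0, 0, -0.036, 0.1]
    - [0, 0, -6.4, -0.019, 0.0017, 0, 0.1]
    - [0, 0, -6.4, -0.019, -0.0004, 0, 0.1]
    - [0, 0, -6.4, -0.0189, -0.0025, 0, 0.1]
    - [0, 0, -6.4, -0.0185, -0.0046, 0, 0.1]
    - [0, 0, -6.4, -0.018, -0.0067, 0, 0.1]
    - [0, 0, -6.4, -0.017, -0.0086, 0, 0.1]

```text
time: 32.95
ee_pos: [0.5383, 0.1009, 0.1531]
eef_rot: [0.997, 0.074, 0.003, -0.0]
ft_force: [-0.7, -0.2, 1.0]
width: 0.0391
```

```bash
python3 - <<'E'
from h import *
st()
plan([(.4885,.1235,.148,27,3)],jaw=.1)
E
```

```text
t 32.95 [0.5383 0.1009 0.1531] az 8.5 w 0.0391 F [-0.7 -0.2  1. ] T [ 0.   -0.02  0.04] q [ 0.21  0.27 -0.55  1.76  0.16  1.15 -1.81] tilt [ 0.02 -0.36  0.  ]
[[0,0,-6.15,-0.0153,-0.0099,0.0017,0.1],[0,0,-6.15,-0.0142,-0.0115,0.0017,0.1],[0,0,-6.15,-0.0128,-0.013,0.0017,0.1]]
```

>>> send_rows:
  steps:
    - [0, 0, -6.2, -0.0153, -0.01, 0.0015, 0.1]
    - [0, 0, -6.2, -0.0142, -0.0115, 0.0015, 0.1]
    - [0, 0, -4.5, -0.0095, -0.01, 0.0015, 0.1]
    - [0, 0, 0, 0, 0, 0, 0.1]
    - [0, 0, 0, 0, 0, 0.012, 0.1]
    - [0, 0, 0, 0, 0, 0.012, 0.1]
    - [0, 0, 0, 0, 0, 0.012, 0.1]
    - [0, 0, 0, 0, 0, 0.012, 0.1]
    - [0, 0, 0, 0, 0, 0, 0.1]
    - [0, 0, 0, 0, 0, 0, 0.1]

```text
time: 33.95
ee_pos: [0.4913, 0.1233, 0.0962]
eef_rot: [0.975, 0.222, 0.003, -0.0]
ft_force: [-0.3, -0.3, 1.4]
width: 0.0394
```

```bash
python3 - <<'E'
from h import *
st()
snap('wrist','w16')
E
```

```text
t 33.95 [0.4913 0.1233 0.0962] az 25.6 w 0.0394 F [-0.3 -0.3  1.4] T [ 0.03 -0.01 -0.07] q [ 0.21  0.26 -0.61  1.91  0.18  1.01 -1.6 ] tilt [ 0.03 -0.4   0.  ]
```

View pics/w16.png

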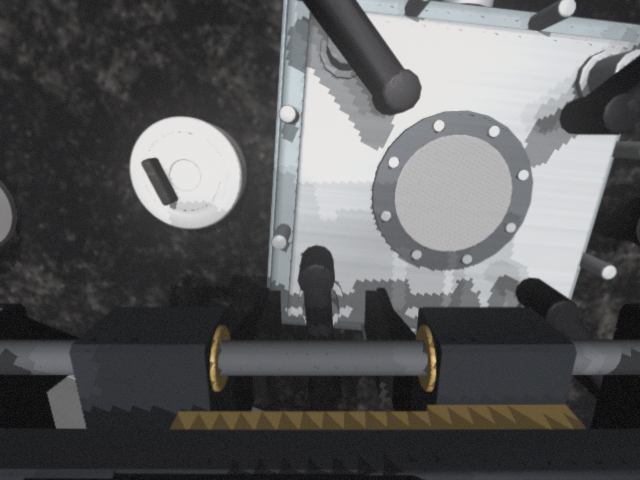

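>>> send_rows:
  steps:
    - [0, -0.2, 0, -0.0025, 0, 0.0025, 0.4]
    - [0, 0, 0, 0, 0, 0, 1]
    - [0, 0, 0, 0, 0, 0, 1]
    - [0, 0, 0, 0, 0, 0, 1]
    - [0, 0, 0, 0, 0, 0, 1]
    - [0, 0, 0, 0, 0, 0, 1]
    - [0, 0, 4, 0, 0, 0.0003, 1]
    - [0, 0, 6, 0, 0, 0.0005, 1]
    - [0, 0, 6, 0, 0, 0.0005, 1]
    - [0, 0, 6, 0, 0, 0.0005, 1]
  force: 60

```text
time: 35.0
ee_pos: [0.4893, 0.1224, 0.0926]
eef_rot: [1.0, 0.026, 0.003, -0.0]
ft_force: [-0.3, 1.6, -1.5]
width: 0.0107
```

```bash
python3 - <<'E'
from h import *
st()
E
```

```text
t 35.00 [0.4893 0.1224 0.0926] az 3.0 w 0.0107 F [-0.3  1.6 -1.5] T [0.05 0.04 0.22] q [ 0.17  0.25 -0.56  1.92  0.16  1.   -1.98] tilt [-0.02 -0.3   0.  ]
```

>>> send_rows:
  steps:
    - [0, 0, 6, 0, 0, 0.0005, 1]
    - [0, 0, 6, 0, 0, 0.0005, 1]
    - [0, 0, 6, 0, 0, 0.0005, 1]
    - [0, 0, 4, 0, 0, 0.0004, 1]
    - [0, 0, 3, 0, 0, 0.0002, 1]
    - [0, 0, 0, 0, 0, 0, 1]
    - [0, 0, 0, 0, 0, 0, 1]
    - [0, 0, 0, 0, 0, 0, 1]
    - [0, 0, 0, 0, 0, 0, 1]
    - [0, 0, 0, 0, 0, 0, 1]
  force: 60

```text
time: 36.0
ee_pos: [0.4891, 0.1213, 0.0903]
eef_rot: [0.98, -0.199, 0.002, 0.0]
ft_force: [-0.7, 1.3, -2.2]
width: 0.0105
```

```bash
python3 - <<'E'
from h import *
st()
E
```

```text
t 36.00 [0.4891 0.1213 0.0903] az -23.0 w 0.0105 F [-0.7  1.3 -2.2] T [ 0.32  0.05 -0.12] q [ 0.11  0.25 -0.5   1.93  0.14  1.   -2.42] tilt [-0.04 -0.27  0.  ]
```

>>> send_rows:
  steps:
    - [0, 0, 1.5, 0, 0, 0, 1]
    - [0, 0, 1, 0, 0, 0, 1]
    - [0, 0, 1, 0, 0, 0, 1]
    - [0, 0, 1, 0, 0, 0, 1]
    - [0, 0, 0.5, 0, 0, 0, 1]
    - [0, 0, 0, 0, 0, 0, 1]
    - [0, 0, 0, 0, 0, 0, 1]
    - [0, 0, 0, 0, 0, 0, 1]
    - [0, 0, 0, 0, 0, 0, 1]
    - [0, 0, 0, 0, 0, 0, 1]
  force: 60

```text
time: 37.0
ee_pos: [0.4891, 0.1213, 0.0901]
eef_rot: [0.97, -0.243, 0.003, 0.001]
ft_force: [-0.1, -0.0, -3.3]
width: 0.0105
```

```bash
python3 - <<'E'
from h import *
st()
E
```

```text
t 37.00 [0.4891 0.1213 0.0901] az -28.2 w 0.0105 F [-0.1 -0.  -3.3] T [ 0.15 -0.01  0.76] q [ 0.1   0.25 -0.48  1.93  0.14  0.99 -2.51] tilt [-0.02 -0.31  0.  ]
```

>>> send_rows:
  steps:
    - [0, 0, 0, 0, 0, 0, 0.1]
    - [0, 0, 0, 0, 0, 0, 0.1]
    - [0, 0, 0, 0, 0, -0.024, 0.1]
    - [0, 0, 0, 0, 0, -0.036, 0.1]
    - [0, 0, -7, 0, 0.012, -0.03, 0.1]
    - [0, 0, -7, 0, 0.012, -0.03, 0.1]
    - [0, 0, -7, 0, 0.012, -0.03, 0.1]
    - [0, 0, -7, 0, 0.012, -0.03, 0.1]
    - [0, 0, -7, 0, 0.012, -0.03, 0.1]
    - [0, 0, -7, 0, 0.012, 0, 0.1]

```text
time: 38.0
ee_pos: [0.4745, 0.05, 0.3107]
eef_rot: [0.991, 0.13, 0.003, 0.001]
ft_force: [-0.4, 0.2, -0.5]
width: 0.0395
```

```bash
python3 - <<'E'
from h import *
st()
plan([(.556,.02,.305,75,8)],jaw=.1)
E
```

```text
t 38.00 [0.4745 0.05   0.3107] az 15.0 w 0.0395 F [-0.4  0.2 -0.5] T [-0.02  0.04  0.03] q [ 0.26 -0.01 -0.45  1.7  -0.    1.44 -1.5 ] tilt [ 0.18 -0.33  0.  ]
[[0,0,-7.5,0.0089,0.0063,0.0007,0.1],[0,0,-7.5,0.008,0.0074,0.0007,0.1],[0,0,-7.5,0.007,0.0083,0.0007,0.1],[0,0,-7.5,0.0058,0.0092,0.0007,0.1],[0,0,-7.5,0.0046,0.0099,0.0007,0.1],[0,0,-7.5,0.0032,0.0104,0.0007,0.1],[0,0,-7.5,0.0018,0.0107,0.0007,0.1],[0,0,-7.5,0.0004,0.0109,0.0007,0.1]]
```

>>> send_rows:
  steps:
    - [0, 0, -7.5, 0.009, 0.0063, 0.0007, 0.1]
    - [0, 0, -7.5, 0.008, 0.0074, 0.0007, 0.1]
    - [0, 0, -7.5, 0.007, 0.0083, 0.0007, 0.1]
    - [0, 0, -7.5, 0.0058, 0.0092, 0.0007, 0.1]
    - [0, 0, -7.5, 0.0046, 0.01, 0.0007, 0.1]
    - [0, 0, -7.5, 0.0032, 0.0104, 0.0007, 0.1]
    - [0, 0, -7.5, 0.0018, 0.0107, 0.0007, 0.1]
    - [0, 0, -5, 0, 0.006, 0, 0.1]
    - [0, 0, 0, 0, 0, 0, 0.1]
    - [0, 0, 0, 0, 0, 0, 0.1]

```text
time: 39.0
ee_pos: [0.5559, 0.0166, 0.3108]
eef_rot: [0.798, 0.603, 0.005, 0.005]
ft_force: [-0.2, 0.0, 0.2]
width: 0.0389
```

```bash
python3 - <<'E'
from h import *
st()
p,d=snap('wrist','w17')
cv2.imwrite('pics/c17.png',cv2.resize(p[0:300,150:550],(800,600),interpolation=cv2.INTER_CUBIC))
p,d=snap('side','s17')
cv2.imwrite('pics/d17.png',p)
for n,(u,v) in dict(tape=(186,278),loupe=(349,260),dish=(382,177)).items(): print(n,cloud('s17')[v,u].round(3),cloud('side0')[v,u].round(3))
E
```

```text
t 39.00 [0.5559 0.0166 0.3108] az 74.2 w 0.0389 F [-0.2  0.   0.2] T [-0.   -0.08 -0.04] q [ 0.29  0.17 -0.46  1.52  0.08  1.45 -0.45] tilt [ 0.76 -0.08  0.  ]
tape [ 0.366 -0.274  0.027] [ 0.367 -0.274  0.029]
loupe [ 0.6   -0.031  0.036] [ 0.601 -0.033  0.039]
dish [0.511 0.215 0.024] [0.512 0.213 0.027]
```

View pics/c17.png

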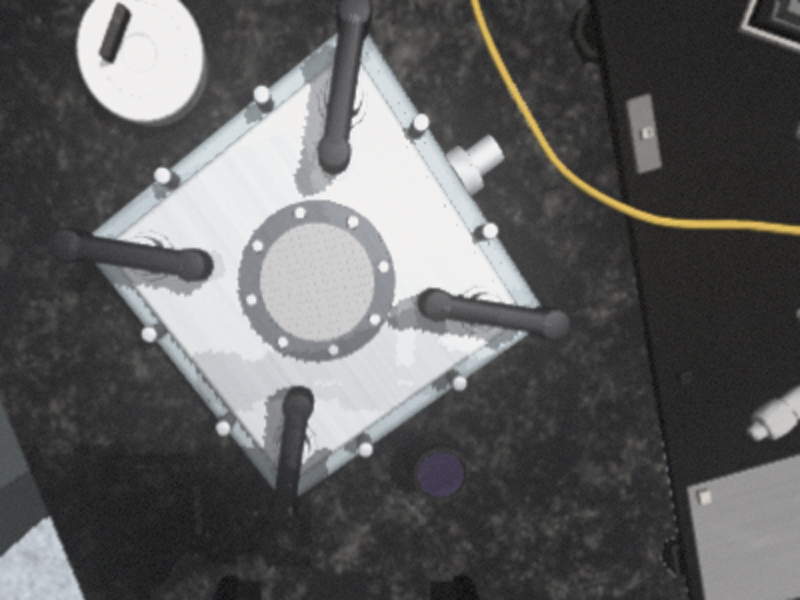

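View pics/d17.png

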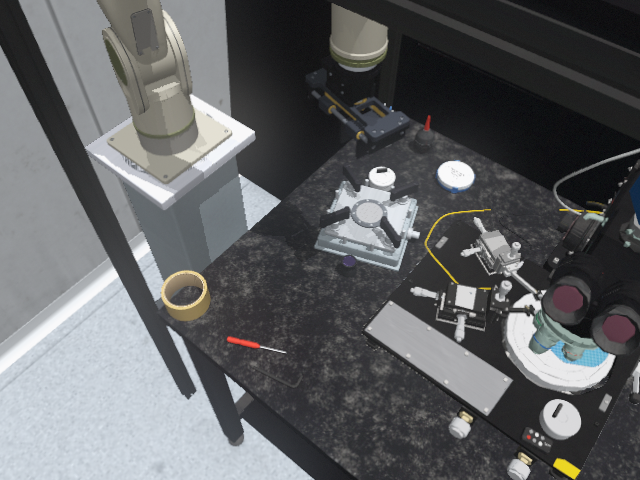

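All four blades point to the window; s4 ends about (72,245)/(200,264), s2 (433,303)/(556,322). Check the numbers.

```bash
python3 - <<'E'
from sq import *
sq('w17',{4:((72,246),(200,264)),1:((355,8),(334,155)),2:((433,303),(556,322)),3:((299,402),(285,505))},(150,0),2)
st()
E
```

```text
centre [0.5653 0.0884] yaw 20.26
4 meas [0.4911 0.1218] fit [0.4882 0.1239] az 156.3 turn 1.982
1 meas [0.5993 0.1632] fit [0.6008 0.1654] az 65.2 turn 2.002
2 meas [0.6398 0.0534] fit [0.6423 0.0529] az 155.7 turn 1.993
3 meas [0.5309 0.015 ] fit [0.5298 0.0113] az 65.5 turn 1.996
t 39.10 [0.5557 0.0167 0.3109] az 74.2 w 0.0389 F [-1.1 -0.6  0.6] T [-0.06 -0.04  0.03] q [ 0.29  0.17 -0.46  1.52  0.08  1.45 -0.45] tilt [ 0.77 -0.07  0.  ]
```

```bash
python3 -c "
from bench import *
print(close_job())"
```

```text
the job is handed in; nothing more can be done
None
```

The cover is fastened: all four screws are fully home. I handed the job in at about 39 s of the 72 s, with the arm clear of everything.

**Levelling:** I turned the loose screws 2 and 4 about 55–60° each, one bite per screw. All four then read 0.99–1.12 rad.

**Tightening:** I took the diagonal 1/3 first: screw 3 half-way, screw 1 to its stop, then screw 3 to its stop. By the measured angles the two were never more than about 0.5 rad apart. A picture showed both home before I tightened screw 2 and then screw 4 to their stops. No bite was over about 60°.

**Last checks:**

| Screw | Angle from the last picture (home is 2.0 rad) | Torque at the stop |
|---|---|---|
| 1 | 2.00 rad | 1.2 N m |
| 2 | 1.99 rad | 1.2 N m |
| 3 | 2.00 rad | 1.0 N m |
| 4 | 1.98 rad | 0.8 N m |

- **Screw 4:** I pressed it less hard because the last joint was near its limit (-2.51 of -2.6 rad). Its 1.98 rad is within the picture's accuracy.
- **Loupe, dish and tape:** their depth readings match the first picture to within about 3 mm, which is noise level.

**What went wrong on the way:** on screw 4's first bite and screw 3's first bite the jaws did not seat on the blade. They sat a few millimetres too low, probably catching the screw's collar, so the blade lagged the tool by up to about 10°. Screw 4 came right in the same grip when I raised the grip force. For screw 3 I re-gripped higher and it seated properly.

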